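# Lock a steel blank in the cam-lock marking fixture

### The job

Gently set the rectangular steel block upright in the nest of the marking fixture, between the fence and the drawn-back jaw, and let go of it. Then turn the fixture's bar knob clockwise (seen from above) until the jaw's sprung roller drops into the notch of the cam and the jaw snaps shut on the block; stop there, because forcing the knob on past the drop jams the roller against the cam's lug. Leave the round billet, the die set and the hammer where they are, and finish with the hand clear.

Things in the scene. Friction and masses are not known exactly. Their poses are not given: they have to be found in the camera images.
- fixture: Grey steel fixture, fixed to the bench; base plate 200 (x) x 190 (y) x 12 mm thick. Origin on the bench under the plate (which spans x -100..100, y -100..90 mm); x is the jaw's closing direction, z up. Nest on the +y half; cam and bar knob on the -y half (vertical cam axis at x 45, y -45 mm). Only the knob and a block in the nest stand higher than 32 mm above the bench.
- nest (a point): Point on the nest floor (plate top, 12 mm above the bench) at fixture x 13.5, y 40 mm; axes as the fixture's. Fixed fence at +x: face 15 mm from here, 15 mm high. Jaw pad at -x: face 21.5 mm from here when drawn back, 13.5 mm high. Cheeks 10 mm high at both y sides, 49 mm apart. The middle of the open nest is 3 mm to -x of this point: the block has 6.5 mm play in x, 5 mm in y.
- block_mid (a point): The work piece: a plain steel block 30 (x) x 44 (y) x 48 mm high, about 0.5 kg, standing loose on the bench left or right of the fixture. The point is its centre, 24 mm above its underside. In the nest its x (30 mm) lies along the fixture's x, either way round. Grip its upper half, to stay above the nest's walls.
- knob_grip (a point): Black bar knob: bar 50 (x) x 14 (y) x 27 mm high, 64 to 91.5 mm above the bench, on a flange 32 mm across whose top is 65.5 mm up. Point: bar centre, 78 mm up, on the cam axis; x along the bar. Locks clockwise seen from above, after 0.35 to 1.45 rad (differs each time; the bar's direction does not tell where the notch is). It turns lightly on the rim and the cam stays where it is left.
- jaw (a joint): Travel in m of the sprung jaw towards the fence: 0 to 0.0015 while the roller rides on the cam's rim (nest open), growing over about 0.2 rad of turn to 0.0065 once the roller has dropped into the notch and the pad is shut on the block, 0.0095 if the nest is empty. Spring about 20 N. The jaw is an aluminium crossbar 130 mm long (fixture y), 16 mm wide, top 25.5 mm above the bench.
- roller (a point): The jaw's follower: steel roller 10 mm across, pressed by the spring on the cam's rim (radius 36 mm) from the -x side, 19.5 mm above the bench. The point is its centre. It bears about 20 N in normal turning and up to 50 N; about 0.1 rad after it is fully down the cam's lug meets it; forcing the knob on (over about 1 N m) overloads it.
- billet_center (a point): Bystander: round steel billet 42 mm across, 40 mm high, standing on the other side of the fixture. The point is its centre.
- die_set_mid (a point): Bystander: small die set, two dark plates 90 x 70 mm on four posts, 87 mm high. The point is on its axis, 35 mm up.
- hammer_grip (a point): Bystander: hammer 260 mm long lying on the bench. The point is on its handle.
There are look-alikes about, which are no part of the job. What is shaped like the part that bears block_mid but red is not meant.

How it is judged (in metres and radians):
On the way, in this order (a step that is already met when the one before it is completed fails the run):
1. the block stands in the nest, released, with the jaw still drawn back (x of block_mid in the frame of fixture between 0.0055 and 0.0155 m and y of block_mid in the frame of fixture between 0.0355 and 0.0445 m and z of block_mid in the frame of fixture between 0.033 and 0.039 m and angle between block_mid's own z axis and vertical below 0.06 rad and value of joint jaw below 0.0025 m and contact force between the fingers and block below 0.5 N), for 0.2 s.
2. the roller has dropped into the notch and the jaw is shut on the block (x of block_mid in the frame of fixture between 0.0055 and 0.0155 m and y of block_mid in the frame of fixture between 0.0355 and 0.0445 m and z of block_mid in the frame of fixture between 0.033 and 0.039 m and angle between block_mid's own z axis and vertical below 0.06 rad and value of joint jaw between 0.0045 and 0.008 m), for 0.2 s.
At the end, for the whole second after the job is handed in: The block stands upright on the nest floor between the cheeks, pushed against the fence by the jaw (within 2 mm, square within 0.06 rad), and the jaw's travel is 4.5 to 8 mm: the roller is in the notch (all of step 2 and x of block_mid in the frame of fixture above 0.0115 m and angle between the x axis of block_mid and the x axis of fixture, either way round below 0.06 rad); the robot touches nothing.
It fails at once if the roller is jammed against the cam with more than 50 N (contact force between jaw_c0 and anything else above 50 N).
It fails at once if the block is dropped (falls free at over 0.5 m/s, about 13 mm) (linear speed of block above 0.5 m/s and contact force between the fingers and block below 0.5 N).
It fails at once if the block is rammed into the fixture (over 120 N) (contact force between block and fixture above 120 N).
It fails at once if a bystander is moved by more than 20 mm (distance of any of billet_center, die_set_mid, hammer_grip from where it was at the start of the episode above 0.02 m).
It also fails if it takes over 64 s, if anything falls off the work surface, if the arm or the gripper's body presses on something with over 40 N, if the wrist force passes 120 N, or if a joint passes its speed limit or range.

### The arm

A 7-joint arm with a two-finger parallel gripper is mounted at the origin on the work surface. World frame = base frame: x ahead of the robot, y to its left, z up, the work surface at z = 0. Lengths are in mm, angles in rad, forces in N, time in s.
With the tool pointing down it reaches from about 400 to 875 mm from the base axis. Payload 4.4 kg.
Tool frame: the origin (TCP) lies at the very end of the fingers, on their centre line; the grasp point (between the pads) lies 19 mm behind it; z points along the fingers, x is the direction in which the jaws open and shut, and the axes are right-handed (so a half turn about z gives the same grasp; the last joint's range is limited). The gripper opens to 85 mm and grips with 20 to 120 N. Pads are 22 mm wide; open, the fingers measure 114 mm over their backs; the gripper's body (76 mm by 85 mm) begins 54 mm behind the grasp point. The pads swing forward as they close: fully open they stand 13 mm farther back than shut.
Start: joints at [1.27, 0.628, 0.038, 1.517, -0.027, 0.996, -0.02], TCP at [151.249, -632.172, 231.313] pointing down, gripper open.
Joint ranges: [-3.06, 3.06], [-0.37, 2.12], [-1.25, 1.32], [0.18, 2.47], [-1.1, 4.24], [0.23, 1.98], [-2.94, 2.94]. Speed limits (rad/s): [2.57, 2.57, 3.14, 3.14, 3.14, 3.14, 3.14].

### API

Orientations are given as [roll, pitch, yaw] about the fixed x, y, z axes, in that order (R = Rz(yaw) Ry(pitch) Rx(roll)).
In Python, from cell import ctrl gives the robot as it stands.
- The arm moves only by the shell command python3 -m creep 'ROWS'. ROWS is text: rows parted by semicolons, each of 7 numbers parted by spaces: the shift along the tool's x, y, z in units of 40 mm (1.0 is 40 mm), then the turn, a rotation vector about the tool's x, y, z in degrees, then the closure, from 0 (fully open) to 1 (shut). In form: x y z rx ry rz grip; .... A call has 1 to 10 rows; each row is the pose to reach, as a shift and turn from the pose commanded when the call began, along the tool's axes at that moment; what a row does not reach only later rows make up. A row lasts 1/12 s, in which the tool goes at most 41.7 mm and 7.16 degrees, less where a joint would pass 70% of its speed; a pose out of reach is approached as far as the arm can. A call with a gripper value outside its range is refused whole. The fingers move at their own pace and stop on an object; the grip force is fixed at half the most. Time passes only in rows, so rows that repeat a pose let the fingers close. It gives the time, the measured TCP pose, the force and the opening at its end, in the units of the state.
- ctrl.read_state(): the state, without advancing time (a new reading comes with each control period).
- ctrl.get_image(name): name is "scene" or "top"; returns a dict with "img" (384x512x3 uint8, red, green, blue), "vfov" (degrees; the focal length in pixels is half the picture's height over the tangent of half this angle, whatever the lens; pixels are square), "cx", "cy" (the principal point, pixels), "distortion" ([k1, k2, p1, p2, k3] as OpenCV has them; the pictures are not rectified), "T" (4x4, takes a point from camera to world coordinates). Camera axes: x right, y up, looking along -z (the intrinsics and any distortion apply to the point x, -y, -z); pixel columns grow to the right and rows downward; lengths in mm; the calibration is good to about 2 mm. A picture is of the moment at which its call begins. There is no depth.
- ctrl.finish_job(): hands the job in, once; it reports no verdict.
Trained networks look in the newest picture that a camera, given by its name, has taken for a name from the list of things; names that differ only in an ending like _2 or _b are one class to them, and where a whole thing is asked for, a point or a joint stands for the part that bears it (a point fixed in the world has none). Each returns a list of dicts, best first, with "score" (0 to 1); they miss things now and then, are a little off and sometimes report something else, mostly with a low value. They report only what shows in the picture. A call takes as long as a camera call. They do not tell look-alikes from the thing itself.
- ctrl.boxes_of(camera, thing): "rect" ([left, top, right, bottom] in pixels, round what is visible of it).
- ctrl.cut_out(camera, thing): "pixels" (384x512 bool, what is visible of it) and "rect" ([left, top, right, bottom] in pixels, round what is visible of it).
The state is a dict: "clock": time; "qpos": joint angles; "qd": joint speeds; "tau": joint torques, N m; "eef_pos": TCP position; "tool_rot": TCP orientation; "force": force on the tool from outside, world axes, zero at the start; "torque": the same for the moment, N m; "width": finger opening in mm.
Only numpy, scipy, OpenCV 4.12 (cv2) and the standard library are available. Lean on these libraries where they do the work, as an engineer would, in place of code of your own. Each camera call takes 0.05 s, during which the arm holds its last target.

## Working session

There is one attempt and no reset: what is moved stays moved. The work goes in short steps, Python scripts to look and compute and a shell command to move; the robot and the scene stay as the last step left them, time stands still between calls to the robot, and variables do not carry over. Pictures are saved under pics/ and viewed, and the job is handed in when it is done.

```bash
ls; mkdir -p pics; python3 - <<'E'
from cell import ctrl
import cv2,numpy as np
s=ctrl.read_state(); print({k:np.round(v,3) for k,v in s.items()})
for c in("scene","top"):
    d=ctrl.get_image(c); print(c,d["vfov"],d["cx"],d["cy"],d["distortion"],np.round(d["T"],3).tolist())
    cv2.imwrite(f"pics/{c}0.png",cv2.resize(d["img"][:,:,::-1],(800,600),interpolation=cv2.INTER_CUBIC))
    for n in("fixture","block_mid","knob_grip","jaw","roller","billet_center","die_set_mid","hammer_grip"):
        print(c,n,[(round(b["score"],2),np.round(b["rect"],1).tolist()) for b in ctrl.boxes_of(c,n)][:3])
E
```

```text
pics
{'clock': np.float64(0.0), 'qpos': array([ 1.27 ,  0.629,  0.038,  1.518, -0.027,  0.996, -0.02 ]), 'qd': array([ 0.   , -0.002, -0.   , -0.002, -0.001,  0.004,  0.001]), 'tau': array([-0.0000e+00, -5.6341e+01,  1.2260e+00, -1.9345e+01,  1.1000e-02,
        1.1000e-02,  0.0000e+00]), 'eef_pos': array([ 151.106, -631.54 ,  230.377]), 'tool_rot': array([ 3.142e+00,  2.000e-03, -1.336e+00]), 'force': array([-0.169,  0.791,  0.221]), 'torque': array([-0.006,  0.045, -0.023]), 'width': np.float64(85.609)}
scene 57.55403223316308 254.22543691225258 193.54342179515294 [-0.10754692  0.          0.          0.          0.        ] [[0.443, -0.488, 0.752, 1146.95], [0.896, 0.259, -0.36, -303.327], [-0.019, 0.834, 0.552, 545.993], [0.0, 0.0, 0.0, 1.0]]
scene fixture [(0.73, [233.3, 190.7, 335.2, 256.3])]
scene block_mid [(0.73, [357.5, 174.3, 369.7, 194.5]), (0.65, [321.0, 151.4, 336.1, 166.7]), (0.62, [331.4, 165.5, 346.4, 182.1])]
scene knob_grip [(0.59, [267.4, 198.8, 281.2, 220.6])]
scene jaw [(0.67, [256.7, 196.1, 303.9, 221.0])]
scene roller [(0.8, [257.6, 195.6, 304.5, 220.6])]
scen
[... 309 characters left out ...]
9919 0.         0.         0.         0.        ] [[-0.051, 0.972, -0.23, 307.111], [-0.999, -0.051, 0.006, 5.857], [-0.006, 0.23, 0.973, 1063.32], [0.0, 0.0, 0.0, 1.0]]
top fixture [(0.84, [200.6, 155.8, 281.4, 239.5]), (0.64, [365.3, 75.6, 425.2, 174.4])]
top block_mid [(0.85, [128.3, 224.1, 150.3, 244.3]), (0.75, [118.0, 268.0, 137.5, 293.0]), (0.55, [117.1, 194.5, 140.1, 211.5])]
top knob_grip [(0.71, [248.8, 162.6, 266.9, 180.3])]
top jaw [(0.71, [209.5, 193.1, 265.7, 218.8])]
top roller [(0.82, [211.9, 188.4, 267.9, 218.1])]
top billet_center [(0.85, [390.1, 202.8, 413.3, 223.6])]
top die_set_mid [(0.6, [87.8, 117.3, 137.6, 164.0])]
top hammer_grip [(0.81, [367.9, 76.2, 427.2, 174.3])]
```

View pics/scene0.png

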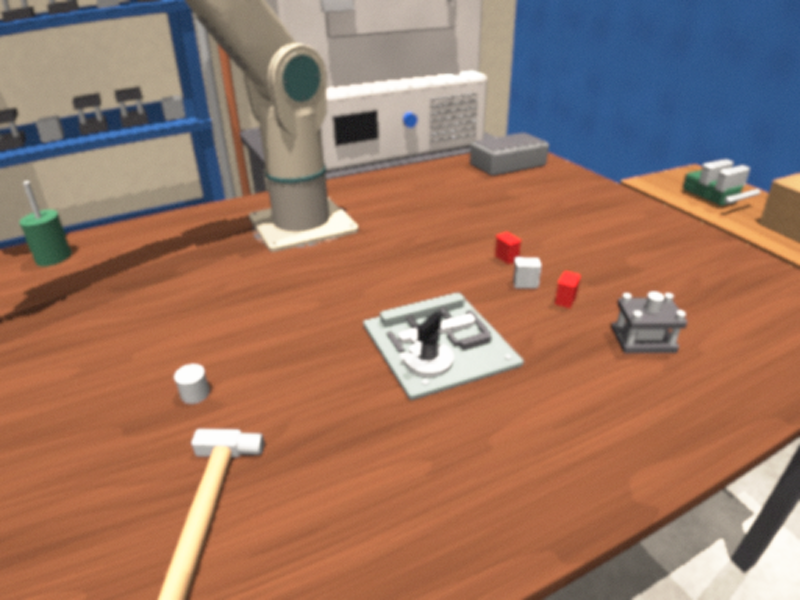

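View pics/top0.png

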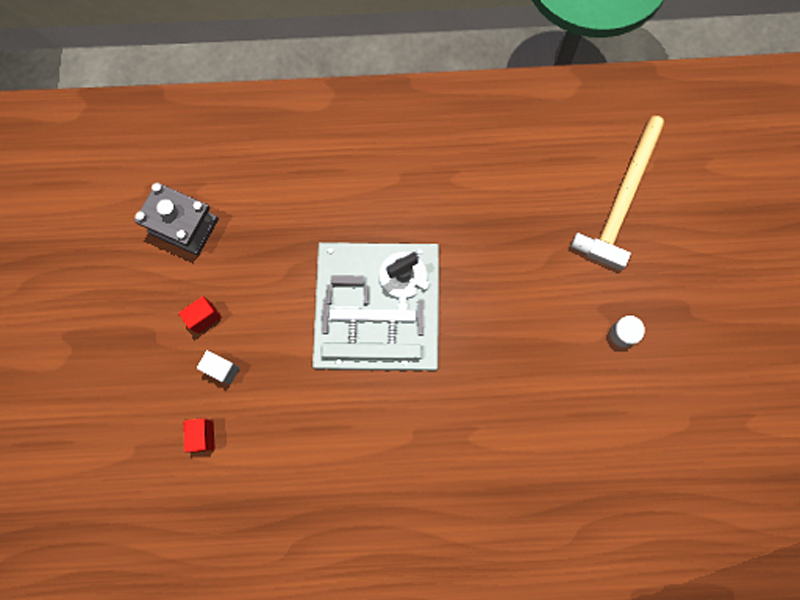

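```bash
python3 - <<'E'
from cell import ctrl
import cv2,numpy as np
d=ctrl.get_image("top")["img"]; e=ctrl.get_image("scene")["img"]
cv2.imwrite("pics/t1.png",cv2.resize(d[140:255,185:295,::-1],None,fx=5,fy=5,interpolation=cv2.INTER_CUBIC))
cv2.imwrite("pics/t2.png",cv2.resize(d[180:310,95:175,::-1],None,fx=4.5,fy=4.5,interpolation=cv2.INTER_CUBIC))
cv2.imwrite("pics/s1.png",cv2.resize(e[140:265,225:385,::-1],None,fx=4.7,fy=4.7,interpolation=cv2.INTER_CUBIC))
E
```

```text
(no output)
```

View pics/t1.png

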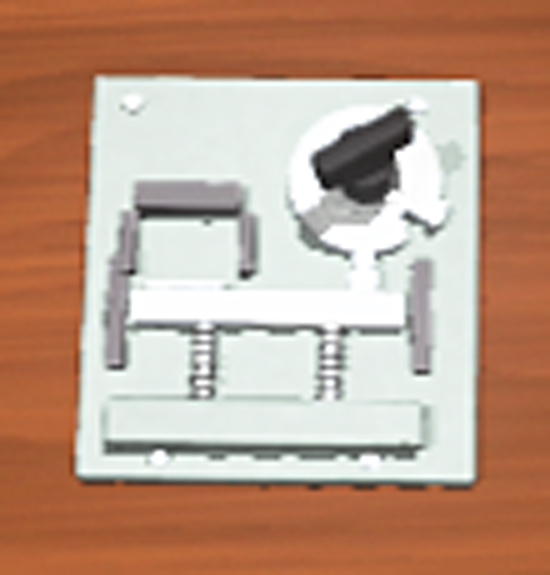

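View pics/t2.png

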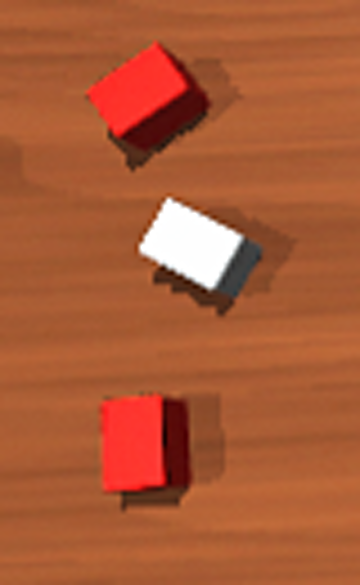

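View pics/s1.png

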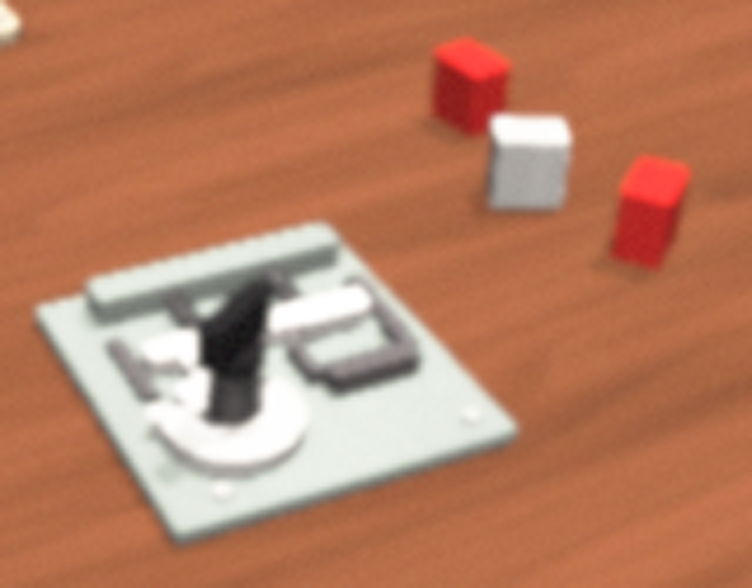

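The top view has the fixture square-on, with its nest at the left and knob at upper right. The white block is at about (139,234), between two red look-alikes. I'll fit model silhouettes to the masks from both cameras next.

```bash
cat > h.py <<'E'
from cell import ctrl
import cv2,numpy as np
from scipy.optimize import minimize
def K(d):
    f=192/np.tan(np.radians(d["vfov"])/2); return np.array([[f,0,d["cx"]],[0,f,d["cy"]],[0,0,1]])
def proj(P,d):
    Ti=np.linalg.inv(d["T"]); c=np.c_[P,np.ones(len(P))]@Ti.T; c=c[:,:3]*[1,-1,-1]
    return cv2.projectPoints(c,np.zeros(3),np.zeros(3),K(d),np.array(d["distortion"]))[0][:,0]
def ray(px,d,z):
    u=cv2.undistortPoints(np.array(px,float).reshape(-1,1,2),K(d),np.array(d["distortion"]))[:,0]
    v=np.c_[u[:,0],-u[:,1],-np.ones(len(u))]@np.array(d["T"])[:3,:3].T
    o=np.array(d["T"])[:3,3]; return o+v*((z-o[2])/v[:,2])[:,None]
def box(x0,x1,y0,y1,z0,z1): return np.array([[x,y,z] for x in(x0,x1) for y in(y0,y1) for z in(z0,z1)],float)
def place(P,x,y,a,z=0):
    c,s=np.cos(a),np.sin(a); return P@np.array([[c,-s,0],[s,c,0],[0,0,1]]).T+[x,y,z]
S=8
def render(P,d):
    u=proj(P,d); h=cv2.convexHull(((u+.5)*S*16-8).astype(np.int32))
    m=np.zeros((384*S,512*S),np.uint8); cv2.fillConvexPoly(m,h,255,shift=4)
    return cv2.resize(m,(512,384),interpolation=cv2.INTER_AREA)/255.
def fit(model,views,p0,z=0,step=(6,6,.1)):
    def cost(p):
        P=place(model,*p,z); return sum(np.abs(render(P,d)-m).sum()/m.sum() for d,m in views)
    sim=np.array([p0]+[np.array(p0)+np.eye(3)[i]*step[i] for i in range(3)])
    r=minimize(cost,p0,method="Nelder-Mead",options=dict(initial_simplex=sim,xatol=.02,fatol=1e-4,maxiter=150)); return r.x,r.fun
E
python3 - <<'E'
from h import *
D={c:ctrl.get_image(c) for c in("top","scene")}
M={}
def pick(c,n,near):
    best=min(ctrl.cut_out(c,n),key=lambda b:np.hypot((b["rect"][0]+b["rect"][2])/2-near[0],(b["rect"][1]+b["rect"][3])/2-near[1]))
    return best["pixels"].astype(np.uint8)
def fill(m):
    h=cv2.convexHull(cv2.findNonZero(m)); o=np.zeros_like(m); cv2.fillConvexPoly(o,h,1); return o.astype(float)
for n,near,model,p0 in [("fixture",{"top":(240,198),"scene":(284,224)},box(-100,100,-100,90,0,12),None),
 ("block_mid",{"top":(139,234),"scene":(338,174)},box(-15,15,-22,22,0,48),None)]:
    V=[]
    for c in D:
        m=pick(c,n,near[c]); V.append((D[c],fill(m))); print(n,c,m.sum(),V[-1][1].sum())
    g=ray([near["top"]],D["top"],12)[0]
    for vs,l in((V[:1],"top"),(V[1:],"scene"),(V,"both")):
        R=[fit(model,vs,[g[0],g[1],a]) for a in ([0.02] if n=="fixture" else [0.3,-.5,-1.1,1.0])]
        r=min(R,key=lambda r:r[1]); print(l,np.round(r[0],3),round(r[1],3))
u=ctrl.cut_out("top","knob_grip"); print([b["rect"] for b in u][:2])
ys,xs=np.nonzero(u[0]["pixels"]); print(xs.mean(),ys.mean(), len(xs))
E
```

```text
fixture top 6336 6453.0
fixture scene 4043 4177.0
top [ 5.47171e+02  6.28820e+01 -6.80000e-02] 0.017
scene [ 5.44852e+02  6.28930e+01 -8.20000e-02] 0.053
both [ 5.46329e+02  6.29880e+01 -7.20000e-02] 0.078
block_mid top 394 408.0
block_mid scene 311 317.0
top [3.22001e+02 1.59330e+01 6.00000e-03] 1.685
scene [457.114 298.982  -0.503] 0.077
both [457.241 298.797  -0.519] 1.901
[[245.1, 159.8, 268.4, 177.6]]
256.66079295154185 170.0660792951542 227
```

```bash
python3 - <<'E'
from h import *
D={c:ctrl.get_image(c) for c in("top","scene")}
d=D["top"]
for b in ctrl.cut_out("top","block_mid"): print(b["score"],np.round(b["rect"]),b["pixels"].sum())
im=d["img"].astype(int); sat=im.max(2)-im.min(2)
m=np.zeros((384,512),np.uint8); w=(sat<45)&(im.sum(2)>120); m[222:250,120:158]=w[222:250,120:158]
n,l,st,_=cv2.connectedComponentsWithStats(m); k=1+np.argmax(st[1:,4]); m=(l==k).astype(float); print(st[k])
g=[457,299]
box0=box(-15,15,-22,22,0,48)
print([np.round(np.r_[r],3) for a in(-.9,-.5,0,.5,1) for r in [fit(box0,[(d,m)],[*g,a])]])
# top face only
w=(im.min(2)>200); mm=np.zeros_like(m); mm[222:250,120:158]=w[222:250,120:158]; print(mm.sum())
c=cv2.minAreaRect(cv2.findNonZero(mm.astype(np.uint8))); print(c, ray([c[0]],d,48))
print("top face",[np.round(np.r_[r],3) for a in(-.5,) for r in [fit(box(-15,15,-22,22,48,48.1),[(d,mm)],[*g,a])]])
# knob
P=place(np.array([[45,-45,78]]),546.3,63,-.072); print(P,proj(P,d))
m=ctrl.cut_out("top","knob_grip")[0]["pixels"].astype(float)
print(ray([(256.66,170.07)],d,85)); 
for a in(0,.5,-.5,1): print(np.round(np.r_[fit(box(-25,25,-7,7,64,91.5),[(d,m)],[P[0,0],P[0,1],a])],3))
E
```

```text
0.83 [127. 223. 152. 247.] 313
0.74 [115. 193. 138. 212.] 404
0.58 [117. 268. 136. 291.] 406
[126 224  27  23 342]
[array([ 4.59790e+02,  2.95651e+02, -5.59000e-01,  6.60000e-02]), array([ 4.59503e+02,  2.95692e+02, -5.58000e-01,  6.70000e-02]), array([ 4.59566e+02,  2.95518e+02, -5.74000e-01,  6.80000e-02]), array([ 4.59589e+02,  2.95581e+02, -5.62000e-01,  6.70000e-02]), array([462.808, 294.563,   1.123,   0.512])]
250.0
((136.70001220703125, 233.60003662109375), (18.782970428466797, 12.969193458557129), 26.56505012512207) [[459.70845016 295.30661803  48.        ]]
top face [array([ 4.59670e+02,  2.95239e+02, -5.12000e-01,  6.20000e-02])]
[[587.94620901  14.87938825  78.        ]] [[256.40029567 169.84633789]]
[[585.391375    14.24934081  85.        ]]
[ 5.89798e+02  1.29570e+01 -1.05100e+00  3.06000e-01]
[5.89859e+02 1.36550e+01 2.07700e+00 3.03000e-01]
[ 5.89383e+02  1.41910e+01 -1.07000e+00  3.04000e-01]
[5.89582e+02 1.40830e+01 2.06600e+00 3.04000e-01]
```

```bash
cat > calc.py <<'E'
import sys
from h import *
from scipy.spatial.transform import Rotation as Ro
x,y,z,yaw=map(float,sys.argv[1:5])
s=ctrl.read_state(); R=Ro.from_euler("xyz",s["tool_rot"])
sh=R.inv().apply(np.array([x,y,z])-s["eef_pos"])/40
rv=(R.inv()*Ro.from_euler("xyz",[np.pi,0,yaw])).as_rotvec(degrees=True)
print("t",s["clock"],"pos",np.round(s["eef_pos"],1),"rot",np.round(s["tool_rot"],3),"w",round(float(s["width"]),1),"F",np.round(s["force"],1))
print("shift",np.round(sh,3),"rv",np.round(rv,2))
E
python3 calc.py 560 -200 230 -0.6; python3 calc.py 458.5 297 200 1.04
```

```text
t 1.55 pos [ 151.2 -632.2  231.3] rot [ 3.142  0.    -1.336] w 85.4 F [ 0.   0.1 -0.1]
shift [ -8.131 -12.452   0.033] rv [ -0.     0.   -42.17]
t 1.55 pos [ 151.2 -632.2  231.3] rot [ 3.142  0.    -1.336] w 85.4 F [ 0.   0.1 -0.1]
shift [-20.806 -12.874   0.783] rv [  -0.      0.   -136.14]
```

```bash
python3 -m creep '-8.1 -12.5 0 0 0 -65 0.3; -8.1 -12.5 0 0 0 -65 0.3; -8.1 -12.5 0 0 0 -65 0.3; -8.1 -12.5 0 0 0 -65 0.3; -8.1 -12.5 0 0 0 -65 0.3; -8.1 -12.5 0 0 0 -65 0.3; -8.1 -12.5 0 0 0 -65 0.3; -8.1 -12.5 0 0 0 -65 0.3; -8.1 -12.5 0 0 0 -65 0.3; -8.1 -12.5 0 0 0 -65 0.3'; python3 calc.py 458.5 297 150 1.04;python3 calc.py 560 0 180 .3
```

```text
clock: 2.38
eef_pos: [439.7, -329.1, 231.6]
tool_rot: [3.141, -0.001, -0.197]
force: [1.0, -0.1, -0.3]
width: 59.8
t 2.3833 pos [ 439.7 -329.1  231.6] rot [ 3.141e+00 -1.000e-03 -1.970e-01] w 59.8 F [ 1.  -0.1 -0.3]
shift [ -2.598 -15.442   2.036] rv [ 3.000e-02 -3.000e-02 -7.085e+01]
t 2.3833 pos [ 439.7 -329.1  231.6] rot [ 3.141e+00 -1.000e-03 -1.970e-01] w 59.8 F [ 1.  -0.1 -0.3]
shift [ 1.341 -8.656  1.29 ] rv [ 2.000e-02 -3.000e-02 -2.846e+01]
```

```bash
python3 -m creep '-1 -8 0.5 0 0 -40 0.3; -1 -8 0.5 0 0 -40 0.3; -1 -8 0.5 0 0 -40 0.3; -1 -8 0.5 0 0 -40 0.3; -1 -8 0.5 0 0 -40 0.3; -1 -8 0.5 0 0 -40 0.3; -1 -8 0.5 0 0 -40 0.3; -2.6 -15.4 1 0 0 -71 0.3; -2.6 -15.4 1 0 0 -71 0.3; -2.6 -15.4 1 0 0 -71 0.3'; python3 calc.py 458.5 297 150 1.04
```

```text
clock: 3.22
eef_pos: [460.6, 86.3, 205.3]
tool_rot: [3.141, -0.0, 0.877]
force: [0.8, -0.3, -0.5]
width: 59.7
t 3.2167 pos [460.6  86.3 205.3] rot [ 3.141 -0.     0.877] w 59.7 F [ 0.8 -0.3 -0.5]
shift [ 4.016 -3.41   1.381] rv [ 0.06 -0.02 -9.33]
```

```bash
python3 calc.py 458.5 297 110 1.04
```

```text
t 3.2167 pos [460.6  86.3 205.3] rot [ 3.141 -0.     0.877] w 59.7 F [ 0.8 -0.3 -0.5]
shift [ 4.015 -3.411  2.381] rv [ 0.06 -0.02 -9.33]
```

```bash
python3 -m creep '4 -3.4 2.4 0 0 -9.3 0.3; 4 -3.4 2.4 0 0 -9.3 0.3; 4 -3.4 2.4 0 0 -9.3 0.3; 4 -3.4 2.4 0 0 -9.3 0.3; 4 -3.4 2.4 0 0 -9.3 0.3; 4 -3.4 2.4 0 0 -9.3 0.3; 4 -3.4 2.4 0 0 -9.3 0.3; 4 -3.4 2.4 0 0 -9.3 0.3'
python3 - <<'E'
from h import *
for c,(a,b,e,f) in dict(top=(170,300,85,195),scene=(110,230,270,400)).items():
    d=ctrl.get_image(c); cv2.imwrite(f"pics/{c}2.png",cv2.resize(d["img"][a:b,e:f,::-1],None,fx=4.5,fy=4.5,interpolation=cv2.INTER_CUBIC))
E
python3 calc.py 458.5 297 22 1.04
```

```text
clock: 3.88
eef_pos: [458.8, 295.7, 108.4]
tool_rot: [-3.141, 0.001, 1.037]
force: [0.3, -1.4, -0.4]
width: 60.0
t 3.9833 pos [459.9 293.2 109.2] rot [3.141e+00 1.000e-03 1.033e+00] w 59.7 F [-0.3  0.1 -0.1]
shift [ 0.066 -0.081  2.179] rv [ 0.05  0.06 -0.41]
```

View pics/top2.png

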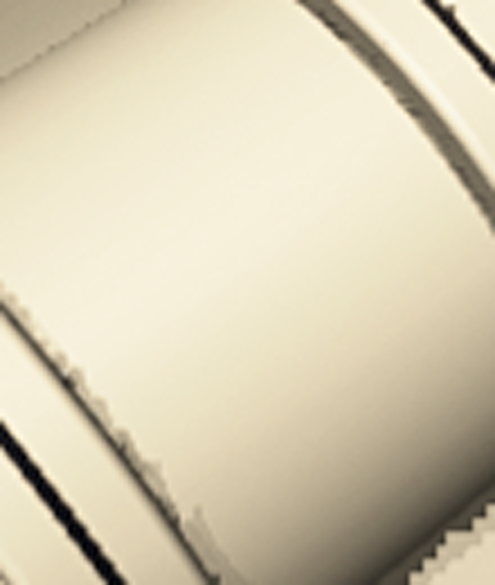

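View pics/scene2.png

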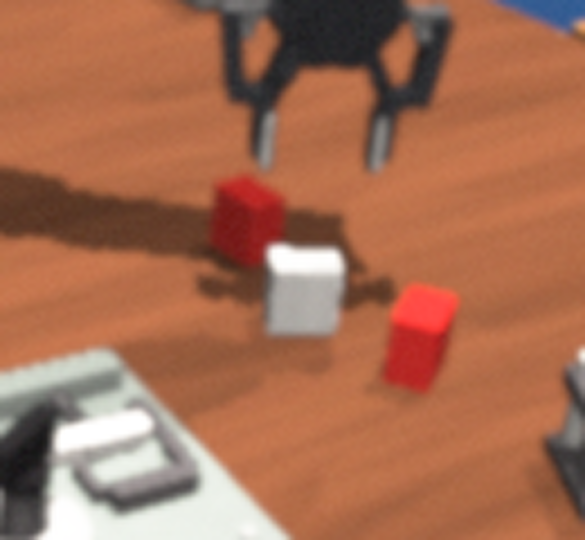

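```bash
python3 - <<'E'
from h import *
d=ctrl.get_image("scene"); u=np.array([np.cos(1.033),np.sin(1.033),0])
for z in (105,109,113,117,121): print(z,proj(np.array([[459.9,293.2,z]])+np.outer([-33,33],u),d).round(1).tolist())
cv2.imwrite("pics/s3.png",cv2.resize(d["img"][105:160,310:370,::-1],None,fx=10,fy=10,interpolation=cv2.INTER_CUBIC))
E
```

```text
105 [[327.3, 150.0], [350.9, 150.5]]
109 [[327.5, 148.7], [351.0, 149.2]]
113 [[327.6, 147.4], [351.2, 148.0]]
117 [[327.7, 146.1], [351.4, 146.7]]
121 [[327.9, 144.8], [351.6, 145.4]]
```

View pics/s3.png

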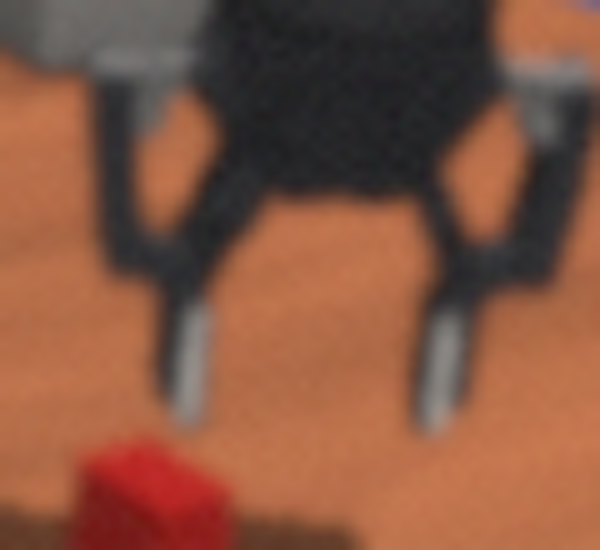

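```bash
python3 -m creep '0 -0.05 0.8 0 0 0 0.3; 0 -0.05 1.6 0 0 0 0.3; 0 -0.05 2.1 0 0 0 0.3; 0 -0.05 2.3 0 0 0 0.3; 0 -0.05 2.3 0 0 0 0.3; 0 -0.05 2.3 0 0 0 0.3'
python3 - <<'E'
from h import *
d=ctrl.get_image("scene")
cv2.imwrite("pics/s4.png",cv2.resize(d["img"][125:205,290:390,::-1],None,fx=7,fy=7,interpolation=cv2.INTER_CUBIC))
E
```

```text
clock: 4.53
eef_pos: [458.6, 295.1, 17.9]
tool_rot: [3.141, -0.001, 1.033]
force: [0.9, 0.3, 0.3]
width: 59.5
```

View pics/s4.png

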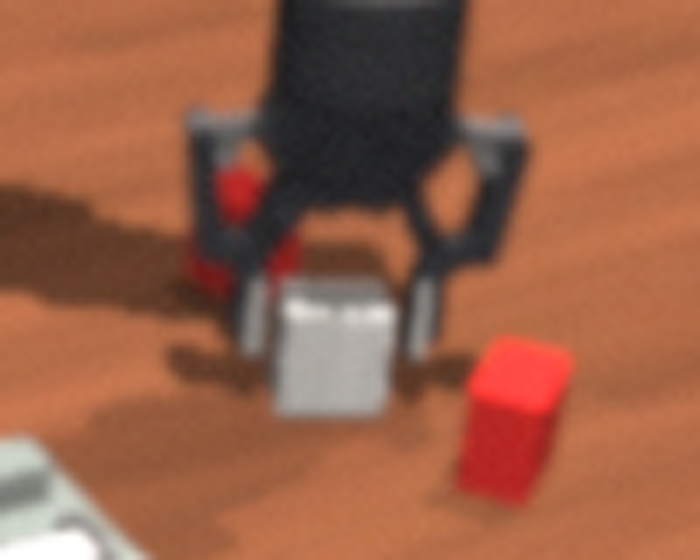

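```bash
python3 -m creep '0 0 0 0 0 0 0.4; 0 0 0 0 0 0 0.5; 0 0 0 0 0 0 1; 0 0 0 0 0 0 1; 0 0 0 0 0 0 1; 0 0 0 0 0 0 1; 0 0 0 0 0 0 1'
python3 -m creep '0 0 -0.5 0 0 0 1; 0 0 -1.4 0 0 0 1; 0 0 -1.6 0 0 0 1; 0 0 -1.6 0 0 0 1'
python3 - <<'E'
from h import *
d=ctrl.get_image("scene")
cv2.imwrite("pics/s5.png",cv2.resize(d["img"][105:205,290:390,::-1],None,fx=6,fy=6,interpolation=cv2.INTER_CUBIC))
E
python3 calc.py 500 150 130 1.3
```

```text
clock: 5.17
eef_pos: [458.6, 295.6, 18.7]
tool_rot: [3.14, -0.001, 1.033]
force: [-0.1, -1.6, 6.2]
width: 43.3
clock: 5.5
eef_pos: [459.6, 296.8, 83.7]
tool_rot: [3.139, -0.006, 1.033]
force: [0.6, -0.2, -5.2]
width: 43.1
t 5.55 pos [458.7 295.6  82. ] rot [ 3.140e+00 -2.000e-03  1.033e+00] w 43.0 F [-0.6  0.1 -5.2]
shift [-2.596  2.754 -1.202] rv [  0.09  -0.12 -15.29]
```

View pics/s5.png

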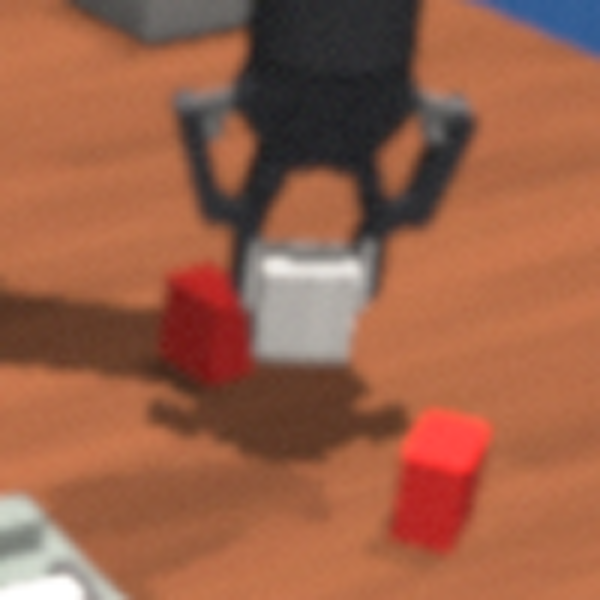

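```bash
python3 calc.py 560.3 101.8 80 1.50
```

```text
t 5.55 pos [458.7 295.6  82. ] rot [ 3.140e+00 -2.000e-03  1.033e+00] w 43.0 F [-0.6  0.1 -5.2]
shift [-2.862  4.664  0.05 ] rv [  0.1   -0.11 -26.74]
```

```bash
python3 -m creep '-0.4 0.6 0 0 0 -4 1; -0.8 1.4 0 0 0 -10 1; -1.3 2.1 0 0 0 -14 1; -1.8 2.9 0 0 0 -18 1; -2.2 3.6 0 0 0 -22 1; -2.6 4.2 0 0 0 -26 1; -2.86 4.66 0 0 0 -26.7 1; -2.86 4.66 0.05 0 0 -26.7 1; -2.86 4.66 0.05 0 0 -26.7 1; -2.86 4.66 0.05 0 0 -26.7 1'
python3 calc.py 560.3 101.8 47 1.50
```

```text
clock: 6.38
eef_pos: [558.2, 102.2, 77.6]
tool_rot: [-3.139, -0.0, 1.5]
force: [1.4, 0.6, -4.8]
width: 43.2
t 6.3833 pos [558.2 102.2  77.6] rot [-3.139 -0.     1.5  ] w 43.2 F [ 1.4  0.6 -4.8]
shift [-0.005  0.056  0.766] rv [-0.16 -0.01 -0.  ]
```

Lower until the underside is just above the walls (about 27 mm), then look from the scene camera.

```bash
python3 -m creep '0 0 0.3 0 0 0 1; 0 0 0.6 0 0 0 1; 0 0 0.6 0 0 0 1; 0 0 0.6 0 0 0 1'
python3 calc.py 560.3 101.8 47 1.50
python3 - <<'E'
from h import *
d=ctrl.get_image("scene")
cv2.imwrite("pics/s6.png",cv2.resize(d["img"][165:265,225:345,::-1],None,fx=6,fy=6,interpolation=cv2.INTER_CUBIC))
np.save("s6.npy",d["img"])
d=ctrl.get_image("top")
cv2.imwrite("pics/t6.png",cv2.resize(d["img"][130:250,175:295,::-1],None,fx=5,fy=5,interpolation=cv2.INTER_CUBIC))
E
```

```text
clock: 6.72
eef_pos: [558.1, 102.3, 53.7]
tool_rot: [-3.139, 0.001, 1.502]
force: [-0.1, 0.5, -2.8]
width: 42.9
t 6.7167 pos [558.1 102.3  53.7] rot [-3.139e+00  1.000e-03  1.502e+00] w 42.9 F [-0.1  0.5 -2.8]
shift [-0.009  0.056  0.167] rv [-0.16  0.06  0.09]
```

View pics/s6.png

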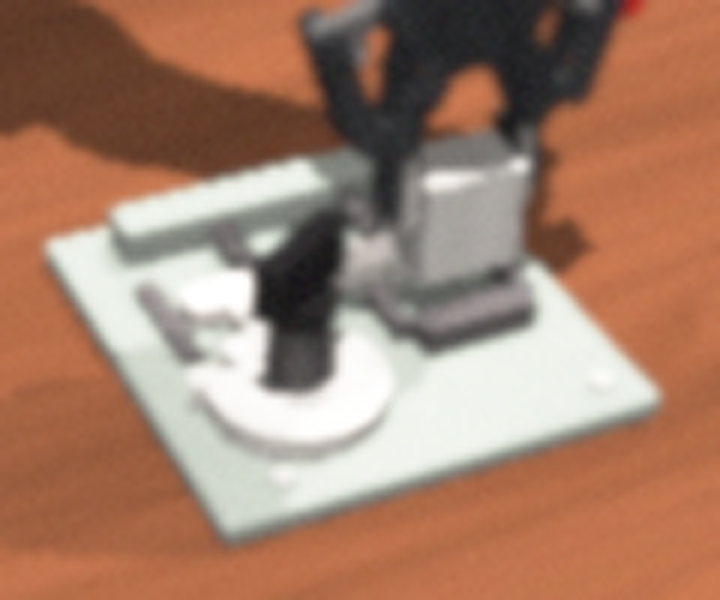

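View pics/t6.png

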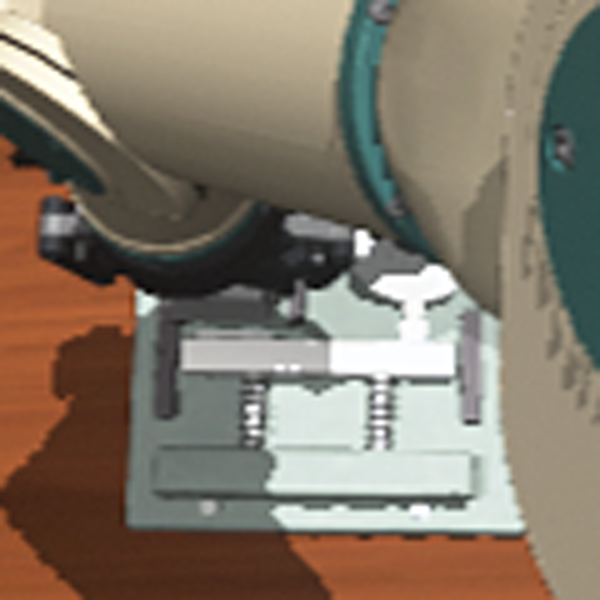

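```bash
cat > ov.py <<'E'
from h import *
def wire(img,P,d,col,off,f):
    u=(proj(P,d)+.5-off)*f
    for i in range(8):
        for j in range(i):
            if bin(i^j).count("1")==1: cv2.line(img,tuple(int(v*16) for v in u[i]),tuple(int(v*16) for v in u[j]),col,1,cv2.LINE_AA,4)
def overlay(d,F,B,rect,f,name):
    a,b,e,g=rect; img=cv2.resize(d["img"][a:b,e:g,::-1],None,fx=f,fy=f,interpolation=cv2.INTER_CUBIC); o=np.array([e,a])
    wire(img,place(box(-100,100,-100,90,0,12),*F),d,(0,200,0),o,f)
    wire(img,place(box(28.5,38,20,60,12,27),*F),d,(255,0,0),o,f)
    for b in B: wire(img,place(box(-15,15,-22,22,0,48),b[0],b[1],b[2],b[3]),d,(0,255,255),o,f)
    cv2.imwrite(name,img)
E
python3 - <<'E'
from ov import *
d=ctrl.get_image("scene")
c=ctrl.cut_out("scene","block_mid")
print([(round(b["score"],2),np.round(b["rect"],1).tolist(),int(b["pixels"].sum())) for b in c])
b=min(c,key=lambda b:abs(b["rect"][0]-293)+abs(b["rect"][1]-188)); m=b["pixels"]
F=[544.85,62.89,-.082]
for z in (33,35,37):
    r=fit(box(-15,15,-22,22,0,48),[(d,m.astype(float))],[558,102,-.07],z=z); print(z,r)
vis=d["img"].copy(); vis[m,1]=255
cv2.imwrite("pics/m7.png",cv2.resize(vis[165:265,225:345,::-1],None,fx=5,fy=5))
overlay(d,F,[[558.5,102.3,-.07,35]],(165,265,225,345),6.5,"pics/o7.png")
E
```

```text
[(0.73, [294.8, 187.4, 313.7, 211.8], 360), (0.64, [325.0, 148.2, 332.8, 156.9], 74)]
33 (array([ 5.55798884e+02,  1.09933371e+02, -7.08817320e-02]), np.float64(0.3139324618736383))
35 (array([558.45410148, 108.95985862,  -0.58336851]), np.float64(0.21969498910675384))
37 (array([560.15672529, 107.89596476,  -0.58178972]), np.float64(0.22349673202614379))
```

View pics/o7.png

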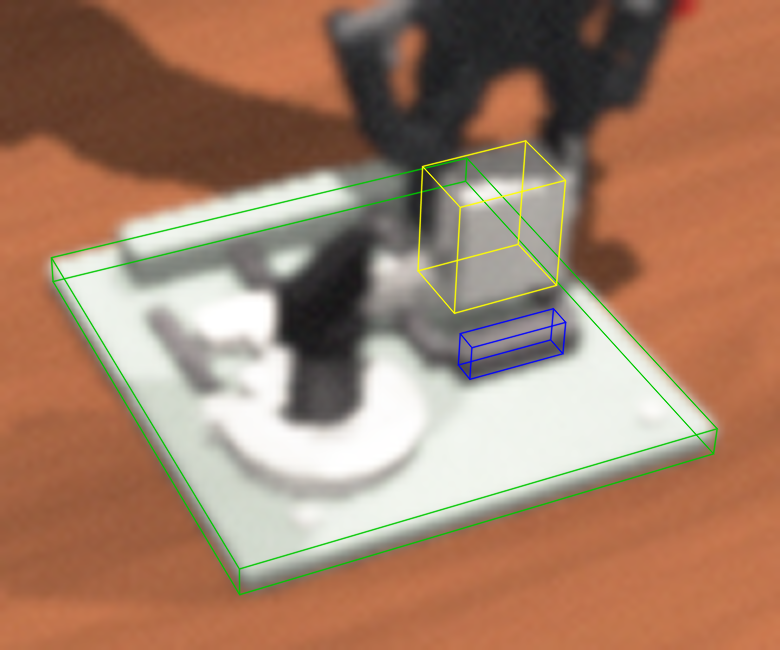

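View pics/m7.png

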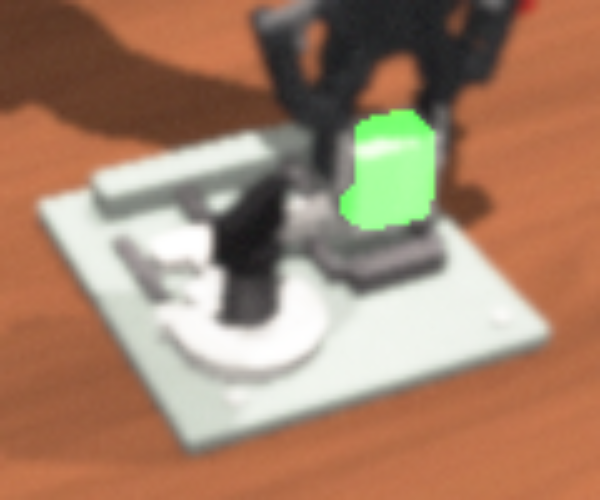

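```bash
python3 - <<'E'
from ov import *
d=ctrl.get_image("scene")
a,b,e,g=180,230,275,330
im=cv2.resize(d["img"][a:b,e:g,::-1],None,fx=14,fy=12 if 0 else 14,interpolation=cv2.INTER_LANCZOS4)
im=np.clip((im.astype(float)-60)*1.5,0,255).astype(np.uint8)
for k in range(0,55,5): cv2.putText(im,str(e+k),(k*14,10),0,.4,(255,255,0),1); cv2.line(im,(k*14,12),(k*14,18),(255,255,0),1)
cv2.imwrite("pics/z8.png",im[:600])
overlay(d,[545.9,62.9,-.075],[[558.5,102.3,-.07,35]],(a,b,e,g),14,"pics/z8o.png")
E
python3 -c "
import cv2;i=cv2.imread('pics/z8o.png');cv2.imwrite('pics/z8o2.png',i[:600])"
```

```text
(no output)
```

View pics/z8.png

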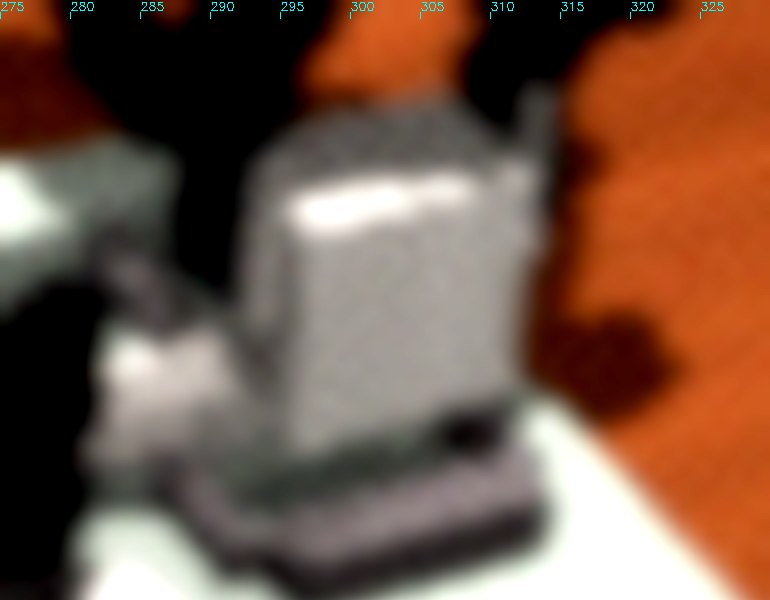

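View pics/z8o2.png

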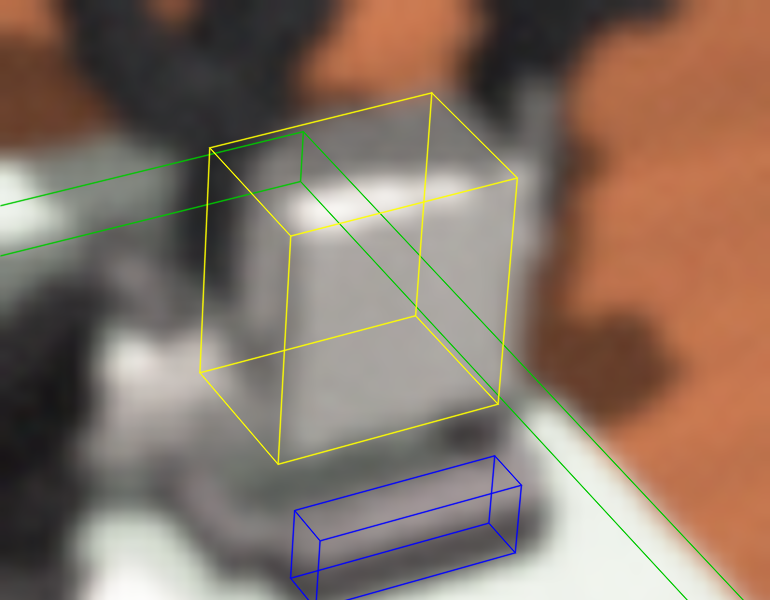

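```bash
python3 -m creep '-0.05 0.035 0 0 0 0 1; -0.05 0.035 0.1 0 0 0 1; -0.05 0.035 0.2 0 0 0 1; -0.05 0.035 0.2 0 0 0 1; -0.05 0.035 0.2 0 0 0 1'
python3 calc.py 560.3 101.8 30.5 1.50
python3 - <<'E'
from ov import *
d=ctrl.get_image("scene")
a,b,e,g=180,230,275,330
im=cv2.resize(d["img"][a:b,e:g,::-1],None,fx=14,fy=12 if 0 else 14,interpolation=cv2.INTER_LANCZOS4)
im=np.clip((im.astype(float)-40)*1.3,0,255).astype(np.uint8)
cv2.imwrite("pics/z9.png",im[:600])
E
```

```text
clock: 7.38
eef_pos: [560.4, 99.7, 46.7]
tool_rot: [-3.141, 0.0, 1.5]
force: [0.8, -0.8, -3.9]
width: 43.6
t 7.3833 pos [560.4  99.7  46.7] rot [-3.141  0.     1.5  ] w 43.6 F [ 0.8 -0.8 -3.9]
shift [ 0.053 -0.007  0.404] rv [-0.05  0.01 -0.01]
```

View pics/z9.png

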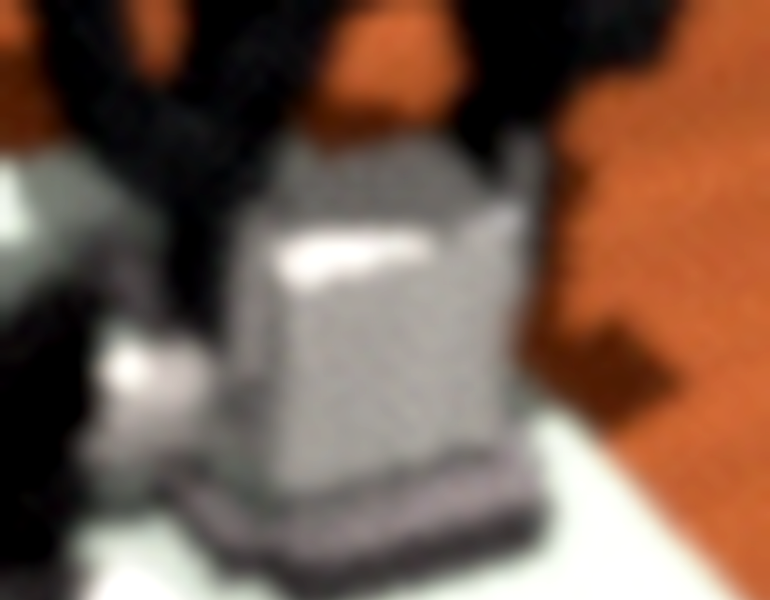

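```bash
python3 -m creep '0 0 0.05 0 0 0 1; 0 0 0.1 0 0 0 1; 0 0 0.1 0 0 0 1'; python3 -m creep '0 0 0.05 0 0 0 1; 0 0 0.05 0 0 0 1; 0 0 0.05 0 0 0 1'; python3 -m creep '0 0 0.05 0 0 0 1; 0 0 0.05 0 0 0 1; 0 0 0.05 0 0 0 1'
```

```text
clock: 7.68
eef_pos: [560.5, 99.7, 42.7]
tool_rot: [-3.141, 0.0, 1.5]
force: [0.6, 0.0, -4.4]
width: 43.0
clock: 7.93
eef_pos: [560.7, 99.7, 41.0]
tool_rot: [-3.141, 0.0, 1.5]
force: [0.0, -0.1, -4.0]
width: 43.3
clock: 8.18
eef_pos: [560.7, 99.7, 39.0]
tool_rot: [-3.142, 0.0, 1.5]
force: [-0.2, -0.6, -3.8]
width: 43.6
```

```bash
python3 -m creep '0 0 0.05 0 0 0 1; 0 0 0.05 0 0 0 1; 0 0 0.05 0 0 0 1'; python3 -m creep '0 0 0.05 0 0 0 1; 0 0 0.05 0 0 0 1; 0 0 0.05 0 0 0 1'; python3 -m creep '0 0 0.05 0 0 0 1; 0 0 0.05 0 0 0 1; 0 0 0.05 0 0 0 1'
```

```text
clock: 8.43
eef_pos: [560.6, 99.7, 36.9]
tool_rot: [-3.141, 0.0, 1.5]
force: [0.2, -0.0, -4.8]
width: 42.9
clock: 8.68
eef_pos: [560.7, 99.7, 34.9]
tool_rot: [-3.141, 0.0, 1.5]
force: [-0.2, -0.3, -4.0]
width: 42.7
clock: 8.93
eef_pos: [560.6, 99.7, 32.9]
tool_rot: [-3.141, 0.0, 1.5]
force: [0.3, 0.2, -4.3]
width: 43.1
```

```bash
python3 -m creep '0 0 0.03 0 0 0 1; 0 0 0.03 0 0 0 1; 0 0 0.03 0 0 0 1'; python3 -m creep '0 0 0.025 0 0 0 1; 0 0 0.025 0 0 0 1; 0 0 0.025 0 0 0 1'
```

```text
clock: 9.18
eef_pos: [560.7, 99.8, 31.8]
tool_rot: [-3.142, 0.0, 1.5]
force: [-1.5, -0.3, -4.6]
width: 43.1
clock: 9.43
eef_pos: [560.8, 99.8, 30.9]
tool_rot: [3.142, 0.0, 1.5]
force: [-0.6, -0.4, -4.5]
width: 42.8
```

```bash
python3 -m creep '0 0 0.02 0 0 0 1; 0 0 0.02 0 0 0 1; 0 0 0.02 0 0 0 1'; python3 -m creep '0 0 0.015 0 0 0 1; 0 0 0.015 0 0 0 1; 0 0 0.015 0 0 0 1'
```

```text
clock: 9.68
eef_pos: [560.8, 99.7, 30.8]
tool_rot: [3.141, 0.0, 1.5]
force: [-3.0, -0.3, 5.5]
width: 43.0
clock: 9.93
eef_pos: [560.8, 99.8, 30.7]
tool_rot: [3.141, 0.001, 1.5]
force: [-3.4, -1.7, 10.1]
width: 43.6
```

```bash
python3 -m creep '0 0 -0.015 0 0 0 0.4; 0 0 -0.015 0 0 0 0.3; 0 0 -0.015 0 0 0 0.3; 0 0 -0.015 0 0 0 0.3; 0 0 -0.015 0 0 0 0.3'; python3 -m creep '0 0 -0.4 0 0 0 0.3; 0 0 -1.2 0 0 0 0.3; 0 0 -2.1 0 0 0 0.3; 0 0 -3 0 0 0 0.3; 0 0 -3 0 0 0 0.3;0 0 -3 0 0 0 0.3'
python3 - <<'E'
from ov import *
d=ctrl.get_image("scene")
a,b,e,g=165,265,225,345
cv2.imwrite("pics/s10.png",cv2.resize(d["img"][a:b,e:g,::-1],None,fx=6,fy=6,interpolation=cv2.INTER_CUBIC))
d=ctrl.get_image("top")
cv2.imwrite("pics/t10.png",cv2.resize(d["img"][130:250,175:295,::-1],None,fx=5,fy=5,interpolation=cv2.INTER_CUBIC))
E
```

```text
clock: 10.35
eef_pos: [560.9, 99.9, 29.9]
tool_rot: [3.142, -0.0, 1.5]
force: [-0.5, -0.8, 0.7]
width: 59.9
clock: 10.85
eef_pos: [562.3, 100.2, 152.2]
tool_rot: [3.137, -0.001, 1.499]
force: [-0.0, -0.6, 0.0]
width: 60.2
```

View pics/s10.png

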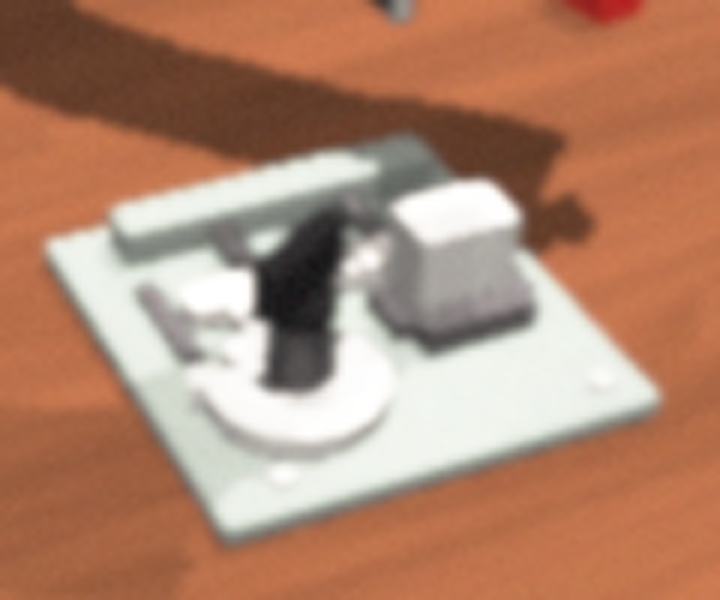

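View pics/t10.png

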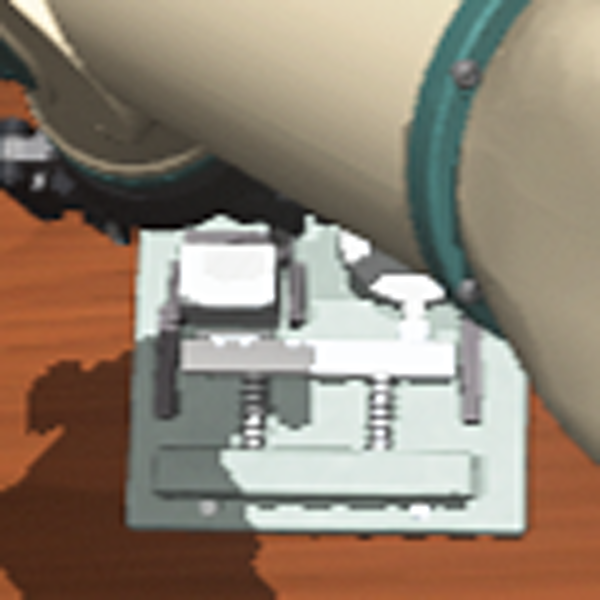

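```bash
python3 - <<'E'
from h import *
import h
d=ctrl.get_image("top"); c=cv2.resize(cv2.imread("pics/t1.png"),None,fx=.2,fy=.2,interpolation=cv2.INTER_AREA)
m=np.zeros((384,512)); dark=(c.max(2)<85); m[140:255,185:295]=dark; m[:,275:]=0; m[182:]=0; m[:,:244]=0
print(m.sum(),np.argwhere(m).min(0),np.argwhere(m).max(0))
s=ctrl.get_image("scene"); im=s["img"]; ms=np.zeros((384,512)); ms[195:235,262:286]=(im.max(2)<95)[195:235,262:286]
print(ms.sum(),np.argwhere(ms).min(0),np.argwhere(ms).max(0))
t=np.linspace(0,2*np.pi,40); circ=np.array([[16*np.cos(a),16*np.sin(a),z] for a in t for z in(30,65.5)])
circ2=np.array([[16*np.cos(a),16*np.sin(a),z] for a in t for z in(55,65.5)])
def cost(p,views,fl):
    r=0
    for dd,mm in views:
        M=np.maximum(render(place(box(-25,25,-7,7,64,91.5),*p),dd), render(place(fl,*p),dd) if fl is not None else 0)
        r+=np.abs(M-mm).sum()/mm.sum()
    return r
for lab,v in(("top",[(d,m)]),("scene",[(s,ms)])):
  for fn,fl in(("none",None),("c",circ),("c2",circ2)):
    for a in(-1.1,-.8):
      sim=np.array([[589,14,a],[594,14,a],[589,19,a],[589,14,a+.25]])
      r=minimize(cost,sim[0],args=(v,fl),method="Nelder-Mead",options=dict(initial_simplex=sim,xatol=.02,fatol=1e-4,maxiter=120)); print(lab,fn,np.round(r.x,2),round(r.fun,3))
vis=im.copy(); vis[ms>0,1]=255
v2=np.zeros((115,110,3),np.uint8)+c; v2[dark&(m[140:255,185:295]>0),1]=255
cv2.imwrite("pics/k11.png",np.hstack([cv2.resize(vis[185:240,250:300,::-1],(400,440)),cv2.resize(v2[10:60,50:100],(400,440))]))
E
```

```text
199.0 [162 248] [180 266]
304.0 [199 268] [228 285]
top none [586.82  12.28  -1.09] 0.446
top none [586.59  12.82  -1.08] 0.447
top c [589.14  13.67  -0.99] 0.421
top c [589.16  12.8   -0.99] 0.419
top c2 [586.32  14.14  -1.09] 0.307
top c2 [586.49  13.91  -1.07] 0.308
scene none [594.82  11.56  -0.86] 0.399
scene none [597.13  10.27  -0.85] 0.396
scene c [586.48  15.72  -0.9 ] 0.316
scene c [586.13  15.9   -0.9 ] 0.315
scene c2 [596.4    9.92  -0.88] 0.345
scene c2 [594.49  10.84  -0.89] 0.346
```

View pics/k11.png

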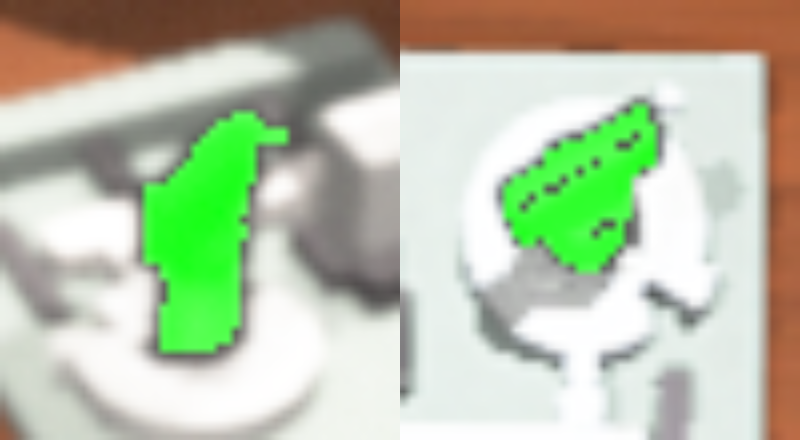

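```bash
python3 calc.py 587.8 13.5 115 0.49
```

```text
t 11.05 pos [559.9  99.3 148.7] rot [-3.139e+00  1.000e-03  1.500e+00] w 60.0 F [-0.3 -0.3  0.9]
shift [-2.088  0.851  0.843] rv [-0.1   0.12 57.86]
```

```bash
python3 -m creep '-0.3 0.1 0 0 0 7 0.45; -0.7 0.3 0 0 0 14 0.45; -1.2 0.5 0.2 0 0 21 0.45; -1.7 0.7 0.4 0 0 28 0.45; -2.1 0.85 0.6 0 0 35 0.45; -2.1 0.85 0.8 0 0 42 0.45; -2.1 0.85 0.84 0 0 49 0.45; -2.1 0.85 0.84 0 0 56 0.45; -2.1 0.85 0.84 0 0 57.9 0.45; -2.1 0.85 0.84 0 0 57.9 0.45'
python3 - <<'E'
from ov import *
d=ctrl.get_image("scene")
a,b,e,g=165,265,225,345
cv2.imwrite("pics/s12.png",cv2.resize(d["img"][a-20:b-20,e:g,::-1],None,fx=6,fy=6,interpolation=cv2.INTER_CUBIC))
d=ctrl.get_image("top")
cv2.imwrite("pics/t12.png",cv2.resize(d["img"][130:250,175:295,::-1],None,fx=5,fy=5,interpolation=cv2.INTER_CUBIC))
E
python3 calc.py 587.8 13.5 69 0.49
```

```text
clock: 11.88
eef_pos: [587.8, 13.6, 115.1]
tool_rot: [-3.141, 0.003, 0.489]
force: [0.3, -0.5, 0.4]
width: 47.0
t 11.9833 pos [588.2  13.7 115.5] rot [-3.141e+00  2.000e-03  4.910e-01] w 47.0 F [-0.1 -0.2 -1. ]
shift [-8.000e-03  1.000e-03  1.163e+00] rv [-0.04  0.09  0.06]
```

View pics/s12.png

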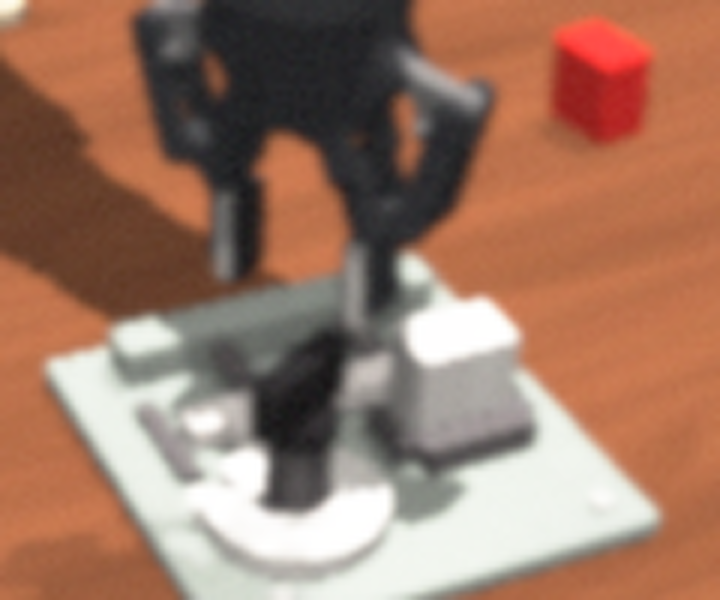

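View pics/t12.png

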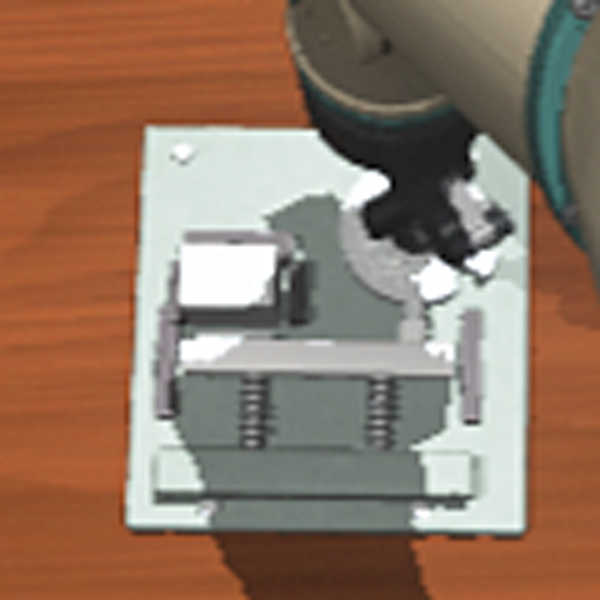

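The top view shows the block seated and the jaw bar unobstructed at crop row ~350, so I can watch jaw travel there. I'll descend on the knob and close.

```bash
python3 -m creep '0 0 0.3 0 0 0 0.45; 0 0 0.6 0 0 0 0.45; 0 0 0.9 0 0 0 0.45; 0 0 1.05 0 0 0 0.45; 0 0 1.13 0 0 0 0.45; 0 0 1.13 0 0 0 0.45'
python3 -m creep '0 0 0 0 0 0 0.55; 0 0 0 0 0 0 0.65; 0 0 0 0 0 0 0.72; 0 0 0 0 0 0 0.72; 0 0 0 0 0 0 0.72'
python3 - <<'E'
from ov import *
print(np.round(ctrl.read_state()["torque"],2))
d=ctrl.get_image("scene")
a,b,e,g=165,265,225,345
cv2.imwrite("pics/s13.png",cv2.resize(d["img"][a-20:b-20,e:g,::-1],None,fx=6,fy=6,interpolation=cv2.INTER_CUBIC))
d=ctrl.get_image("top"); np.save("top_ref.npy",d["img"])
cv2.imwrite("pics/t13.png",cv2.resize(d["img"][130:250,175:295,::-1],None,fx=5,fy=5,interpolation=cv2.INTER_CUBIC))
E
```

```text
clock: 12.48
eef_pos: [587.9, 13.6, 69.9]
tool_rot: [-3.141, 0.002, 0.49]
force: [-1.1, -0.7, -1.0]
width: 46.7
clock: 12.9
eef_pos: [589.0, 13.6, 71.7]
tool_rot: [3.141, -0.001, 0.489]
force: [0.8, -0.6, -0.2]
width: 23.7
[0.   0.04 0.01]
```

View pics/s13.png

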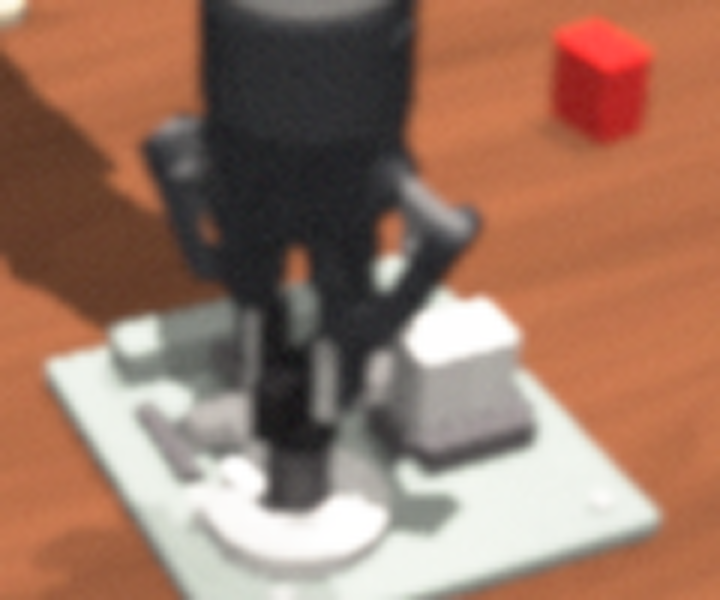

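View pics/t13.png

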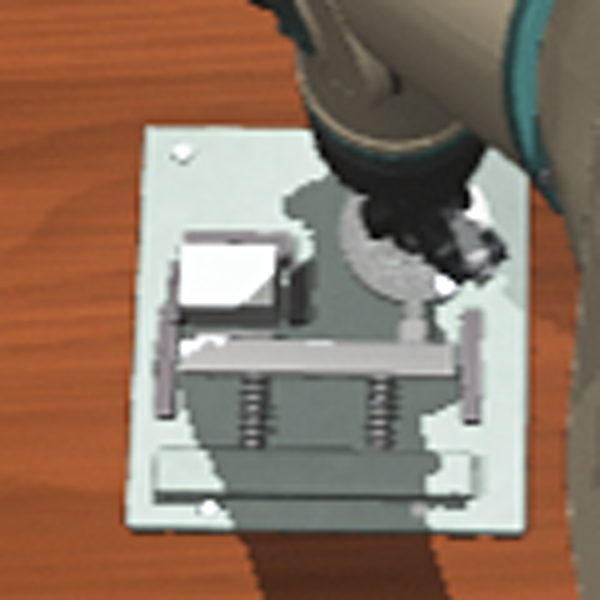

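```bash
python3 -m creep '0 0 0 0 0 0 0.8; 0 0 0 0 0 0 0.85; 0 0 0 0 0 0 0.85;  0 0 0 0 0 0 0.85; 0 0 0 0 0 0 0.85'; python3 -c "
from cell import ctrl;s=ctrl.read_state();print(s['torque'],s['tool_rot'])"
```

```text
clock: 13.42
eef_pos: [589.0, 13.7, 71.5]
tool_rot: [3.142, -0.001, 0.489]
force: [0.8, 0.7, 2.4]
width: 13.3
[ 0.04075557 -0.04606257 -0.220515  ] [ 3.14151402e+00 -6.38019809e-04  4.89021315e-01]
```

```bash
cat > jawm.py <<'E'
from h import *
s=ctrl.read_state(); print("yaw",round(float(s["tool_rot"][2]),3),"F",np.round(s["force"],1),"T",np.round(s["torque"],2),"pos",np.round(s["eef_pos"],1))
import sys
d=ctrl.get_image("top"); ref=np.load("top_ref.npy")
# vertical shift of jaw bar lower edge region between springs: intensity profile columns
def prof(im): return im[195:222,232:248].astype(float).mean((1,2))
a,b=prof(ref),prof(d["img"]); x=np.arange(len(a))
sh=np.linspace(-4,4,161); e=[np.mean((np.interp(x[5:-5]+k,x,b)-a[5:-5])**2) for k in sh]
print("bar shift px (neg=towards fence)",round(sh[int(np.argmin(e))],2),"mm~",round(-sh[int(np.argmin(e))]*2.35,1),"res",round(min(e),1))
if len(sys.argv)>1: cv2.imwrite(sys.argv[1],cv2.resize(d["img"][130:250,175:295,::-1],None,fx=5,fy=5,interpolation=cv2.INTER_CUBIC))
E
python3 jawm.py; python3 -m creep '0 0 0 0 0 2.5 0.85; 0 0 0 0 0 5 0.85; 0 0 0 0 0 7.5 0.85; 0 0 0 0 0 7.5 0.85'; python3 jawm.py;  python3 -m creep '0 0 0 0 0 2.5 0.85; 0 0 0 0 0 5 0.85; 0 0 0 0 0 7.5 0.85; 0 0 0 0 0 7.5 0.85'; python3 jawm.py pics/t14.png
```

```text
yaw 0.489 F [0.8 0.7 2.4] T [ 0.04 -0.05 -0.22] pos [589.   13.7  71.5]
bar shift px (neg=towards fence) -0.05 mm~ 0.1 res 0.3
clock: 13.8
eef_pos: [589.2, 14.0, 71.5]
tool_rot: [3.142, -0.001, 0.358]
force: [1.8, 1.2, 1.7]
width: 13.6
yaw 0.358 F [1.8 1.2 1.7] T [ 0.16 -0.2  -0.37] pos [589.2  14.   71.5]
bar shift px (neg=towards fence) -0.3 mm~ 0.7 res 12.6
clock: 14.18
eef_pos: [589.4, 14.1, 71.5]
tool_rot: [-3.141, -0.002, 0.228]
force: [2.6, -0.0, 1.4]
width: 13.5
yaw 0.228 F [ 2.6 -0.   1.4] T [ 0.26 -0.37 -0.2 ] pos [589.4  14.1  71.5]
bar shift px (neg=towards fence) -0.25 mm~ 0.6 res 19.5
```

View pics/t14.png

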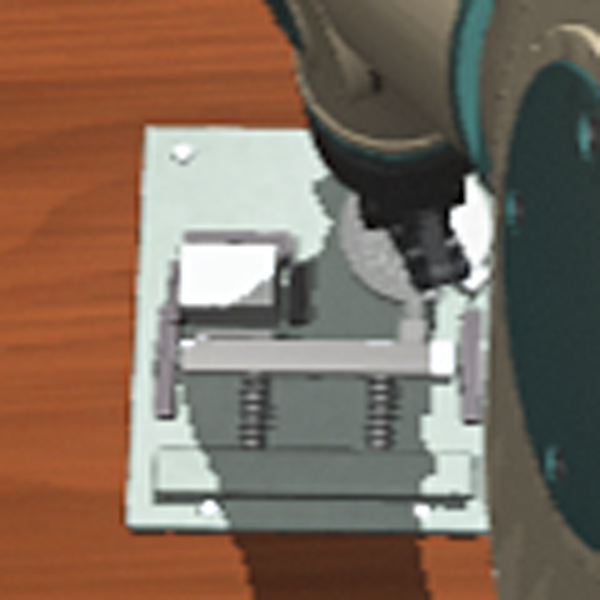

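```bash
python3 -m creep '0 0 0 0 0 2 0.85; 0 0 0 0 0 4 0.85; 0 0 0 0 0 4 0.85'; python3 jawm.py;  python3 -m creep '0 0 0 0 0 2 0.85; 0 0 0 0 0 4 0.85; 0 0 0 0 0 4 0.85'; python3 jawm.py
```

```text
clock: 14.48
eef_pos: [589.6, 14.1, 71.5]
tool_rot: [-3.141, -0.002, 0.158]
force: [2.7, 1.3, 1.2]
width: 13.6
yaw 0.158 F [2.7 1.3 1.2] T [ 0.32 -0.59 -0.37] pos [589.6  14.1  71.5]
bar shift px (neg=towards fence) -0.25 mm~ 0.6 res 29.4
clock: 14.78
eef_pos: [589.7, 14.1, 71.5]
tool_rot: [-3.141, -0.002, 0.09]
force: [3.2, 2.1, 0.5]
width: 13.5
yaw 0.09 F [3.2 2.1 0.5] T [ 0.36 -0.78 -0.11] pos [589.7  14.1  71.5]
bar shift px (neg=towards fence) -0.1 mm~ 0.2 res 38.6
```

```bash
python3 -m creep '0 0 0 0 0 2 0.85; 0 0 0 0 0 4 0.85; 0 0 0 0 0 4 0.85'; python3 jawm.py
```

```text
clock: 15.08
eef_pos: [589.8, 14.0, 71.5]
tool_rot: [-3.141, -0.002, 0.019]
force: [3.7, 2.2, -0.6]
width: 13.4
yaw 0.019 F [ 3.7  2.2 -0.6] T [ 0.49 -0.95 -0.12] pos [589.8  14.   71.5]
bar shift px (neg=towards fence) -0.25 mm~ 0.6 res 54.6
```

```bash
python3 -m creep '0.02 0 0 0 0 2 0.85; 0.02 0 0 0 0 4 0.85; 0.02 0 0 0 0 4 0.85'; python3 jawm.py;  python3 -m creep '0.01 -0.01 0 0 0 2 0.85; 0.01 -0.01 0 0 0 4 0.85; 0.01 -0.01 0 0 0 4 0.85'; python3 jawm.py pics/t15.png
```

```text
clock: 15.38
eef_pos: [590.0, 14.1, 71.5]
tool_rot: [-3.141, -0.001, -0.054]
force: [3.9, 2.8, 2.4]
width: 13.2
yaw -0.054 F [3.9 2.8 2.4] T [ 0.66 -0.86 -0.37] pos [590.   14.1  71.5]
bar shift px (neg=towards fence) -0.25 mm~ 0.6 res 67.5
clock: 15.68
eef_pos: [590.2, 14.1, 71.5]
tool_rot: [-3.141, -0.001, -0.124]
force: [3.8, 3.7, 4.1]
width: 13.5
yaw -0.124 F [3.8 3.7 4.1] T [ 0.58 -0.83 -0.58] pos [590.2  14.1  71.5]
bar shift px (neg=towards fence) -0.5 mm~ 1.2 res 75.0
```

View pics/t15.png

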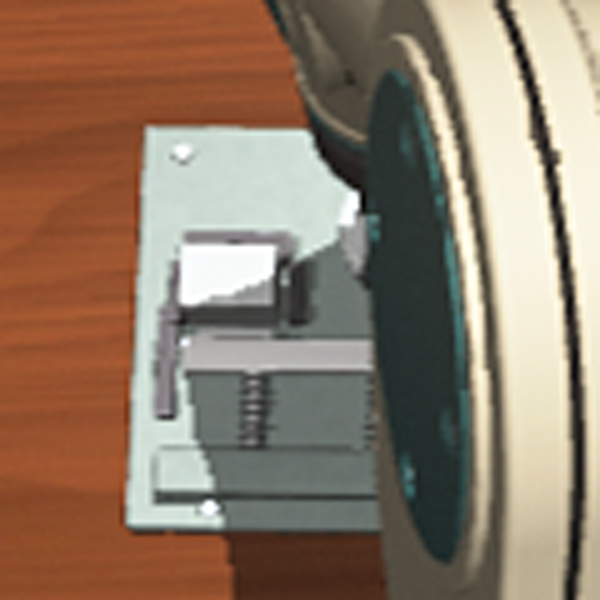

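```bash
sed -i 's/195:222,232:248/192:216,229:241/' jawm.py; python3 jawm.py; python3 - <<'E'
from h import *
d=ctrl.get_image("top"); np.save("top_ref.npy",d["img"]); print(d["img"][192:216,229:241].mean((1,2)).round(0)); print(ctrl.read_state()["qpos"].round(2))
E
python3 -m creep '0 0 0 0 0 2 0.85; 0 0 0 0 0 4 0.85; 0 0 0 0 0 4 0.85'; python3 jawm.py
```

```text
yaw -0.124 F [3.4 2.4 3.9] T [ 0.62 -0.79 -0.67] pos [590.3  14.1  71.5]
bar shift px (neg=towards fence) -0.15 mm~ 0.4 res 225.9
[ 73.  74.  76. 100. 108.  96. 166. 174. 175. 178. 180. 186.  89. 104.
 110. 110. 108. 110. 107. 110. 110. 111. 111. 107.]
[ 0.08  0.76 -0.23  1.81  0.29  0.6  -0.46]
clock: 16.08
eef_pos: [590.4, 14.0, 71.5]
tool_rot: [-3.141, -0.001, -0.194]
force: [4.4, 2.7, 4.2]
width: 13.4
yaw -0.194 F [4.4 2.7 4.2] T [ 0.67 -0.96 -0.65] pos [590.4  14.   71.5]
bar shift px (neg=towards fence) -0.95 mm~ 2.2 res 15.6
```

```bash
python3 jawm.py pics/t16.png; python3 - <<'E'
from h import *
d=ctrl.get_image("top"); print(d["img"][192:216,229:241].mean((1,2)).round(0))
d=ctrl.get_image("scene")
cv2.imwrite("pics/s16.png",cv2.resize(d["img"][150:250,225:345,::-1],None,fx=6,fy=6,interpolation=cv2.INTER_CUBIC))
E
```

```text
yaw -0.193 F [5.  2.9 4.2] T [ 0.7  -0.97 -0.75] pos [590.4  14.1  71.5]
bar shift px (neg=towards fence) -1.05 mm~ 2.5 res 3.4
[ 73.  74.  77. 101.  91. 169. 173. 174. 176. 180. 182.  83. 104. 109.
 109. 109. 110. 107. 109. 110. 107. 108. 106. 110.]
```

View pics/t16.png

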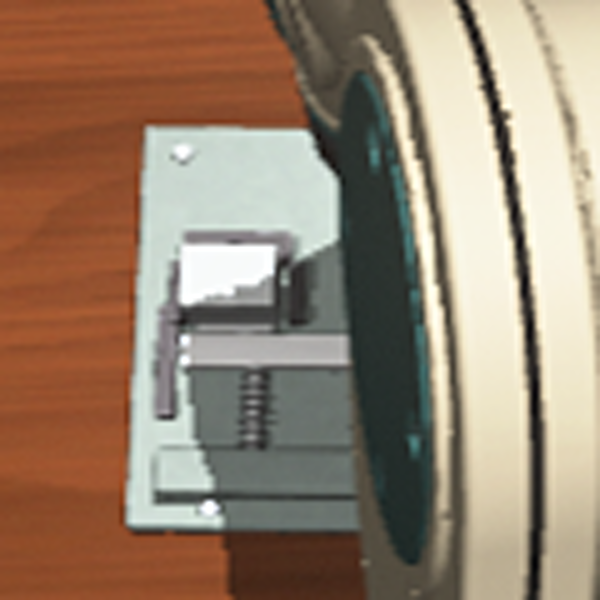

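View pics/s16.png

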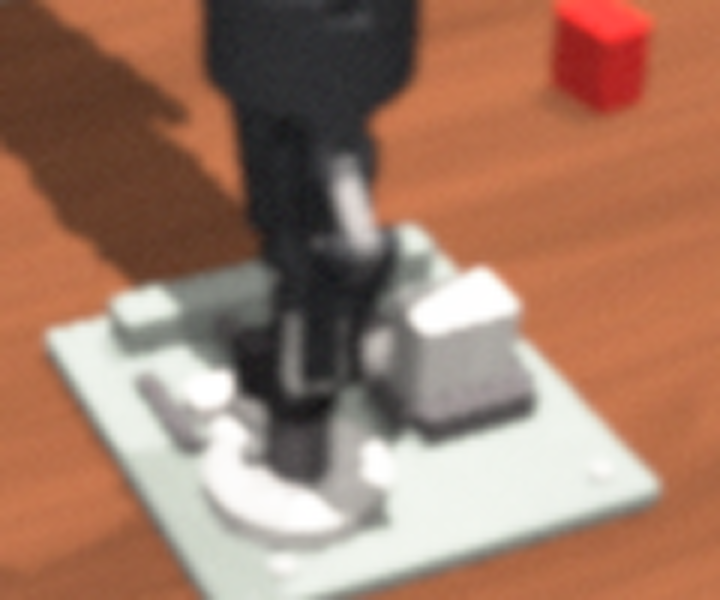

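```bash
python3 -m creep '0 0 0 0 0 1.5 0.85; 0 0 0 0 0 3 0.85; 0 0 0 0 0 3 0.85'; python3 jawm.py pics/t17.png
```

```text
clock: 16.53
eef_pos: [590.4, 14.0, 71.5]
tool_rot: [-3.141, -0.001, -0.245]
force: [4.5, 2.7, 4.1]
width: 13.3
yaw -0.245 F [4.5 2.7 4.1] T [ 0.64 -1.   -0.43] pos [590.4  14.   71.5]
bar shift px (neg=towards fence) -1.8 mm~ 4.2 res 102.8
```

View pics/t17.png

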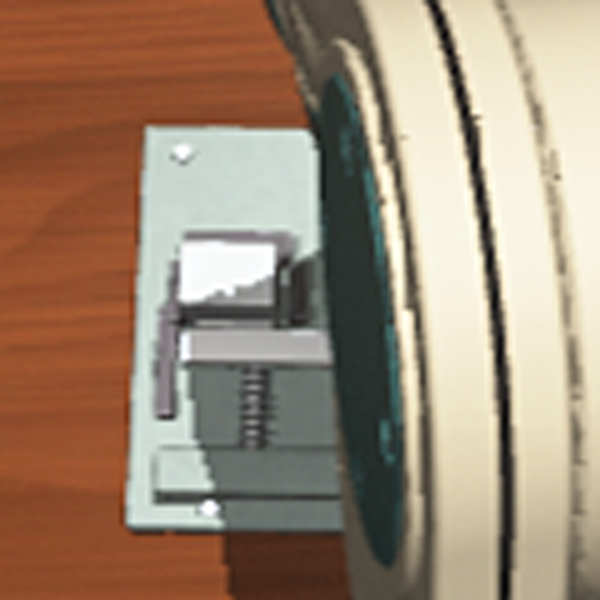

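```bash
sed -i 's/229:241/228:236/' jawm.py; python3 jawm.py;python3 -m creep '0 0 0 0 0 1.5 0.85; 0 0 0 0 0 3 0.85; 0 0 0 0 0 3 0.85'; python3 jawm.py pics/t18.png
```

```text
yaw -0.244 F [3.7 3.1 4.5] T [ 0.61 -1.02 -0.47] pos [590.4  14.   71.5]
bar shift px (neg=towards fence) -1.85 mm~ 4.3 res 38.0
clock: 16.88
eef_pos: [590.4, 14.0, 71.4]
tool_rot: [-3.142, -0.001, -0.296]
force: [4.9, 2.3, 3.9]
width: 13.5
yaw -0.296 F [4.9 2.3 3.9] T [ 0.57 -1.05 -0.17] pos [590.4  14.   71.4]
bar shift px (neg=towards fence) -1.9 mm~ 4.5 res 35.7
```

View pics/t18.png

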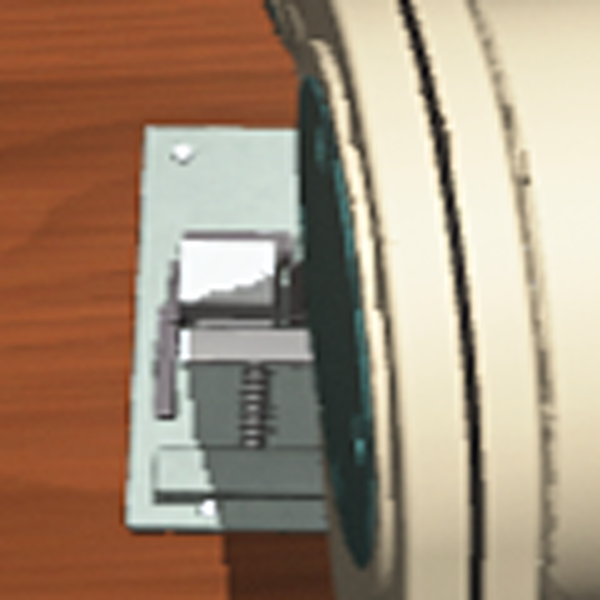

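```bash
cat > blk.py <<'E'
from h import *
def ref(fn,r0):
    c=cv2.resize(cv2.imread(fn),None,fx=1/6,fy=1/6,interpolation=cv2.INTER_AREA); im=np.zeros((384,512),np.float32); im[r0:r0+100,225:345]=cv2.cvtColor(c,cv2.COLOR_BGR2GRAY); return im
def now(): return np.mean([cv2.cvtColor(ctrl.get_image("scene")["img"],cv2.COLOR_RGB2GRAY).astype(np.float32) for _ in range(2)],0)
n=now().astype(np.float32)
# front face bottom/right edges + top edge, right half of the block
r=(slice(196,224),slice(297,316))
for fn,r0 in(("pics/s13.png",145),("pics/s16.png",150)):
    a=ref(fn,r0); 
    def al(rr):
        W=np.eye(2,3,dtype=np.float32)
        c,W=cv2.findTransformECC(a[rr],n[rr],W,cv2.MOTION_TRANSLATION,(3,200,1e-6),None,1); return W[:,2].round(3),round(c,4)
    print(fn,"top-face edges",al((slice(192,207),slice(298,315))),"plate corner",al((slice(215,250),slice(318,342))))
d=ctrl.get_image("scene")
P=place(np.array([[10.5,40,60],[13.5,40,60]]),546.5,62,-.07); u=proj(P,d); print("3mm +x =",(u[1]-u[0]).round(2))
cv2.imwrite("pics/s19.png",cv2.resize(d["img"][150:250,225:345,::-1],None,fx=6,fy=6,interpolation=cv2.INTER_CUBIC))
E
python3 blk.py
```

```text
pics/s13.png top-face edges (array([0.524, 0.261], dtype=float32), 0.9592) plate corner (array([-1.204, -0.457], dtype=float32), 0.733)
pics/s16.png top-face edges (array([0.478, 0.177], dtype=float32), 0.9548) plate corner (array([-0.005, -0.007], dtype=float32), 0.9997)
3mm +x = [0.59 0.63]
```

View pics/s19.png

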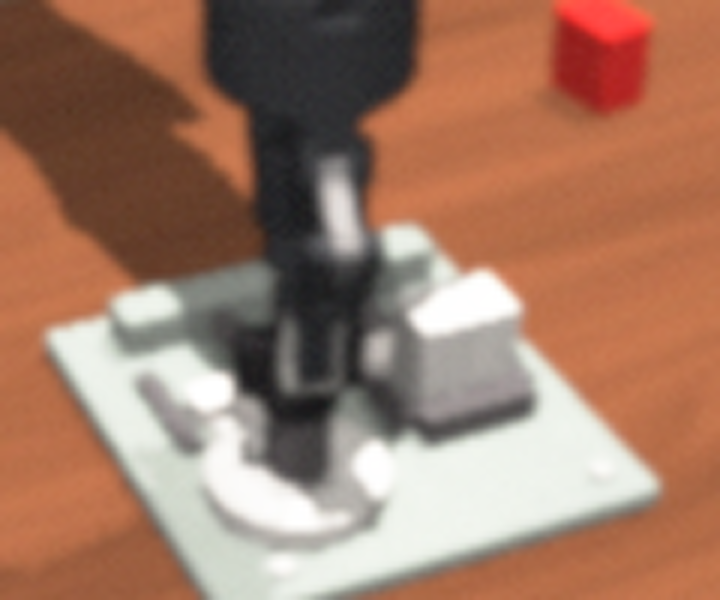

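```bash
cat > blk2.py <<'E'
from h import *; import os,sys
def g(c,k): return np.mean([cv2.cvtColor(ctrl.get_image(c)["img"],cv2.COLOR_RGB2GRAY).astype(np.float32) for _ in range(k)],0).astype(np.float32)
n=g("scene",3)
if os.path.exists("bref.npy"):
    a=np.load("bref.npy")
    for nm,rr in(("block",(slice(192,222),slice(292,316))),("jawend",(slice(205,222),slice(252,268)))):
        c,W=cv2.findTransformECC(a[rr],n[rr],np.eye(2,3,dtype=np.float32),cv2.MOTION_TRANSLATION,(3,200,1e-6),None,1); print(nm,W[:,2].round(3),round(c,4))
np.save("bref.npy",n)
E
python3 blk2.py; python3 -m creep '0 0 0 0 0 1 0.85; 0 0 0 0 0 2 0.85; 0 0 0 0 0 2 0.85'; python3 jawm.py; python3 blk2.py
```

```text
clock: 17.48
eef_pos: [590.5, 14.0, 71.5]
tool_rot: [-3.142, -0.001, -0.33]
force: [4.1, 2.3, 4.5]
width: 13.2
yaw -0.33 F [4.1 2.3 4.5] T [ 0.58 -1.05 -0.04] pos [590.5  14.   71.5]
bar shift px (neg=towards fence) -1.9 mm~ 4.5 res 332.3
block [0.012 0.001] 0.9998
jawend [-0.023 -0.041] 0.9994
```

```bash
python3 -m creep '0 0 0 0 0 0 0.8; 0 0 0 0 0 0 0.65; 0 0 0 0 0 0 0.5; 0 0 0 0 0 0 0.5; 0 0 0 0 0 0 0.5'; python3 -m creep '0 0 -0.4 0 0 0 0.5; 0 0 -1.3 0 0 0 0.5; 0 0 -2.3 0 0 0 0.5; 0 0 -3.3 0 0 0 0.5; 0 0 -3.5 0 0 0 0.5; 0 0 -3.5 0 0 0 0.5'; python3 calc.py 480 -230 240 -0.4
```

```text
clock: 18.1
eef_pos: [588.6, 13.4, 70.6]
tool_rot: [3.14, 0.002, -0.331]
force: [1.1, -0.3, 0.2]
width: 42.4
clock: 18.6
eef_pos: [591.8, 14.0, 214.6]
tool_rot: [-3.14, -0.006, -0.331]
force: [0.4, 0.3, -0.7]
width: 42.4
t 18.6 pos [591.8  14.  214.6] rot [-3.14  -0.006 -0.331] w 42.4 F [ 0.4  0.3 -0.7]
shift [-0.656  6.675 -0.652] rv [-0.13 -0.34  3.94]
```

Move the arm aside so that the top camera sees the fixture.

```bash
python3 -m creep '-0.2 1 -0.2 0 0 0 0.5; -0.3 2 -0.4 0 0 0 0.5; -0.4 3 -0.6 0 0 0 0.5; -0.5 4 -0.6 0 0 0 0.5; -0.6 5 -0.6 0 0 0 0.5; -0.6 6 -0.6 0 0 0 0.5; -0.6 6.6 -0.6 0 0 0 0.5; -0.6 6.6 -0.6 0 0 0 0.5; -0.6 6.6 -0.6 0 0 0 0.5'
cat > fin.py <<'E'
from ov import *
import sys
t=ctrl.get_image("top"); s=ctrl.get_image("scene"); 
old=cv2.imread("pics/t1.png")
cv2.imwrite(sys.argv[1],np.hstack([cv2.resize(t["img"][140:255,185:265,::-1],None,fx=5,fy=5,interpolation=cv2.INTER_NEAREST),cv2.resize(cv2.resize(old,(110,115),interpolation=cv2.INTER_AREA)[:,:80],None,fx=5,fy=5,interpolation=cv2.INTER_NEAREST)]))
cv2.imwrite(sys.argv[2],cv2.resize(s["img"][165:265,225:345,::-1],None,fx=6,fy=6,interpolation=cv2.INTER_CUBIC))
F=[547.2,62.9,-.068]
for n in("block_mid",):
    for b in ctrl.cut_out("top",n): print(b["score"],np.round(b["rect"],1),int(b["pixels"].sum()))
im=t["img"].astype(int)
o=cv2.resize(old,(110,115),interpolation=cv2.INTER_AREA)
# jaw bar top face rows, per column
for c in (215,220,235,245): print(c,"new",im[192:210,c].sum(1).tolist()); print(c,"old",o[52:70,c-185].astype(int).sum(1).tolist())
print("row per mm",(proj(place(np.array([[0,0,25.5],[10,0,25.5]]),*F),t)))
E
python3 fin.py pics/t20.png pics/s20.png
```

```text
clock: 19.35
eef_pos: [479.4, -229.3, 233.4]
tool_rot: [3.141, 0.004, -0.335]
force: [0.6, 0.8, -0.2]
width: 42.7
0.91 [119.8 269.3 134.6 291.1] 384
0.57 [116.1 191.9 139.6 214.9] 347
0.51 [208.6 177.3 230.6 193.9] 320
215 new [250, 298, 559, 497, 603, 765, 765, 764, 765, 765, 504, 362, 726, 728, 721, 721, 722, 724]
215 old [704, 703, 696, 699, 757, 747, 760, 763, 762, 763, 765, 735, 477, 365, 680, 719, 706, 709]
220 new [254, 316, 560, 386, 765, 765, 765, 764, 765, 765, 491, 354, 722, 723, 719, 719, 718, 720]
220 old [704, 702, 701, 706, 756, 729, 759, 763, 763, 763, 765, 739, 507, 339, 552, 702, 711, 703]
235 new [410, 490, 297, 472, 765, 765, 764, 764, 765, 765, 504, 343, 602, 726, 723, 720, 722, 723]
235 old [437, 452, 314, 548, 706, 711, 758, 763, 763, 763, 765, 754, 590, 350, 672, 719, 705, 707]
245 new [724, 725, 725, 721, 765, 765, 764, 764, 765, 765, 573, 325, 389, 726, 729, 725, 721, 721]
245 old [707, 709, 710, 710, 704, 704, 753, 763, 763, 763, 764, 765, 682, 375, 671, 726, 708, 704]
row per mm [[237.61072661 193.29260368]
 [237.73866672 189.21818725]]
```

View pics/t20.png

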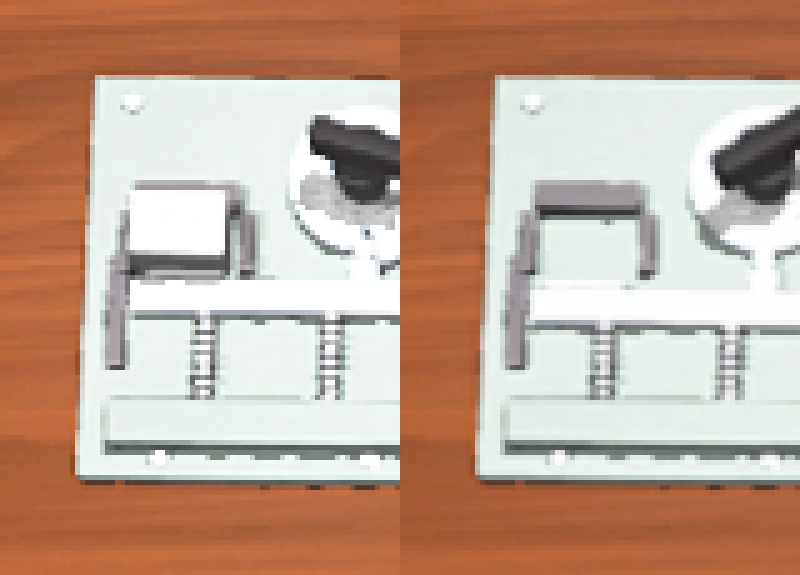

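View pics/s20.png

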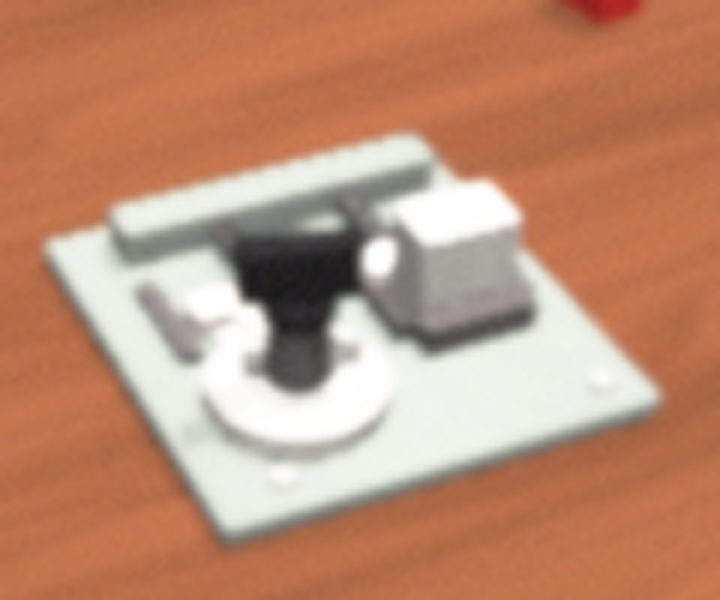

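```bash
cat > chk.py <<'E'
from ov import *
t=ctrl.get_image("top"); g=t["img"].astype(float).sum(2)
o=np.zeros((384,512)); o[140:255,185:295]=cv2.resize(cv2.imread("pics/t1.png"),(110,115),interpolation=cv2.INTER_AREA).astype(float).sum(2)
def edge(im):
    r=[]
    for c in [214,215,216,217,218,219]+list(range(231,245))+list(range(255,263)):
        col=im[198:212,c]; i=np.argmax(col<640); r.append(198+i-1+(col[i-1]-640)/(col[i-1]-col[i]))
    return np.array(r)
a,b=edge(o),edge(g); print((a-b).round(2),"median px",np.median(a-b),"mean",(a-b).mean(),"mm",(a-b).mean()*10/4.074)
F=[547.17,62.88,-.068]
w=np.zeros((384,512)); w[172:192,205:236]=np.clip((t["img"].min(2)[172:192,205:236].astype(float)-215)/35,0,1)
m=((t["img"].min(2)>235)).astype(float); mm=np.zeros_like(m); mm[174:192,209:232]=m[174:192,209:232]; print("top face px",mm.sum())
r=fit(box(-15,15,-22,22,60,60.1),[(t,mm)],[562,102,-.07]); p=r[0]; print(p.round(2),r[1])
c,s=np.cos(F[2]),np.sin(F[2]); dx,dy=p[0]-F[0],p[1]-F[1]; print("block in fixture",c*dx+s*dy,-s*dx+c*dy,p[2]-F[2])
E
python3 chk.py
```

```text
[1.88 1.88 1.87 1.92 1.96 1.96 2.09 2.11 2.11 2.1  2.21 2.36 2.45 2.48
 2.5  2.54 2.54 2.52 2.53 2.49 2.18 2.15 2.12 2.13 2.12 2.12 2.13 2.13] median px 2.1272133333684877 mean 2.199591299139846 mm 5.3990949905249055
top face px 271.0
[ 5.6386e+02  1.0105e+02 -5.0000e-02] 0.18062368858982705
block in fixture 14.062242455814747 39.21789800583294 0.014508954762413998
```

```bash
python3 - <<'E'
from cell import ctrl
s=ctrl.read_state(); print(s["clock"],s["force"],s["eef_pos"]); print(ctrl.finish_job())
E
```

```text
19.55 [ 0.58267641  0.41847355 -0.32479404] [ 481.72004416 -226.0286763   234.58373353]
the job is handed in; nothing more can be done
None
```

The block stands in the nest with the jaw shut on it. I handed the job in at 19.6 s with the hand well clear; no verdict is reported, so the figures below are my own checks.

- **Placing the block:** I gripped the steel block between the two red look-alikes and lowered it into the nest in 1–2 mm steps. It touched the floor at a peak of about 10 N, and I released it there.
- **Turning the knob:** I gripped the bar and turned it about 0.82 rad clockwise in small steps. I stopped once a further 0.03 rad moved neither the jaw nor the block. The wrist torque stayed under 0.8 N m about the vertical.
- **Last checks:**
  - The jaw bar had moved about 5.4 mm towards the fence since the start (roughly ±0.4 mm). It may already have been up to 1.5 mm in, so the total could be as much as 6.9 mm, still inside the 4.5–8 mm window.
  - In the fixture frame the block sat at about x 14 mm and y 39 mm, within about 0.015 rad of square. That fits it being held against the fence.
- **Disagreements:** The two cameras differed by 2–3 mm on where the fixture and block were. I settled this by lowering the block carefully and watching the force.
- **Not measured:** I did not re-measure the billet, die set and hammer at the end. The arm did not go near them.

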